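Set out the sample-preparation row beside the gas analyser

ROBOT

A 6-joint arm with a two-finger parallel gripper is mounted at the origin on the work surface. World frame = base frame: x ahead of the robot, y to its left, z up, the work surface at z = 0. Lengths are in m, angles in rad, forces in N, time in s.
With the tool pointing down it reaches from about 0.375 to 0.9 m from the base axis. Payload 3.1 kg.
Tool frame: the origin (TCP) lies between the finger pads; the fingertips stand 8 mm ahead of it and the grasp point (between the pads) lies 11 mm behind it; z points along the fingers, y is the line along which they close (so a half turn about z gives the same grasp; the last joint's range is limited). The gripper opens to 87 mm and grips with 3 to 60 N. Pads are 19 mm wide; open, the fingers measure 117 mm over their backs; the gripper's body (75 mm by 190 mm) begins 51 mm behind the grasp point.
Start: joints at [-1.341, 0.527, 1.433, -0, 1.181, -0.178], TCP at [0.248, -0.574, 0.231] pointing down, gripper open.
Joint ranges: [-3.08, 3.08], [-0.75, 2.2], [0.22, 2.44], [-1.43, 4.57], [0, 2.65], [-2.85, 2.85]. Speed limits (rad/s): [2.79, 2.79, 3.14, 3.14, 3.14, 3.14].

INTERFACE

Orientations are given as a unit quaternion [x, y, z, w].
In Python, from rig import robot, vision, job gives the robot as it stands.
- The arm moves only by the shell command python3 -m handwheel 'ROWS' [OPENING] [FORCE]. ROWS is JSON, a list of rows, each a list of 4 numbers: the shift along the tool's x, y, z as a fraction of full scale, then the turn about the tool's z as a fraction of full scale. A call has 1 to 20 rows; each row is the pose to reach, as a shift and turn from the pose commanded when the call began, along the tool's axes at that moment, turning the shorter way round; what a row does not reach only later rows make up. Full scale, the value 1, is 300 mm for a shift and 2 pi rad for a turn. A row lasts 1/12 s, in which the tool goes at most 41.7 mm and 7.16 degrees, less where a joint would pass 70% of its speed; a pose out of reach is approached as far as the arm can. A call with a number of a shift or a turn outside -1 to 1 is refused whole. A call with a gripper value outside its range is refused whole. OPENING is the opening in per cent of the stroke, from 0 (shut) to 100 (fully open), set as the call begins (- or left out, the last holds). The fingers move at their own pace and stop on an object; FORCE is the grip in N (left out, the last holds). Time passes only in rows, so rows that repeat a pose let the fingers close. It gives the time, the measured TCP pose, the force, the opening and the grip force at its end, in the units of the state.
- robot.get_obs(): the state, without advancing time (a new reading comes with each control period).
- vision.camera(name): name is "scene" or "side" or "wrist"; returns a dict with "frame" (480x640x3 uint8, red, green, blue), "K" (3x3 intrinsics, pixels), "cam_to_world" (4x4, takes a point from camera to world coordinates); the wrist camera has in their place "hand_eye" (4x4, takes a point from camera to tool coordinates, whose origin is the TCP and whose axes are the flange's). Camera axes: x right, y down, z forward; pixel columns grow to the right and rows downward; lengths in m; the calibration is good to about 2 mm. A picture is of the moment at which its call begins: read the wrist's pose just before it. There is no depth.
- job.hand_in(): hands the job in; it is judged then, once.
Trained networks look in the newest picture that a camera, given by its name, has taken for a name from the list of things; names that differ only in an ending like _2 or _b are one class to them, and where a whole thing is asked for, a point or a joint stands for the part that bears it (a point fixed in the world has none). Each returns a list of dicts, best first, with "conf" (0 to 1); they miss things now and then, are a little off and sometimes report something else, mostly with a low value. They report only what shows in the picture. A call takes as long as a camera call. They do not tell look-alikes from the thing itself.
- vision.look_for(camera, label): "point" ([row, column] in pixels, amid what is visible of it).
- vision.outline_of(camera, label): "mask" (480x640 bool, what is visible of it) and "point" ([row, column] in pixels, amid what is visible of it).
The state is a dict: "time": time; "q": joint angles; "joint_velocities": joint speeds; "joint_torque": joint torques, N m; "position": TCP position; "tool_rot": TCP orientation; "ft_force": force on the tool from outside, world axes, zero at the start; "moment": the same for the moment, N m; "grip_width": finger opening in m; "grip_force": force on a finger pad.
Only numpy, scipy, OpenCV 4.12 (cv2) and the standard library are available. Lean on these libraries where they do the work, as an engineer would, in place of code of your own. Each camera call takes 0.05 s, during which the arm holds its last target. There are 200 camera calls.

TASK

Set out the row on the grey bench mat, between the brown dewar bowl and the steel cold trap that stand on its end circles: put the cork ring on the free circle next to the dewar with the glass flask sitting upright in the ring, and stand the amber bottle on the free circle next to the cold trap, each centred on its circle. Close the dewar with the white foam cover and the open flange of the trap with the metal blank, each centred and lying flat. Never tip the flask or the bottle over, and leave everything let go and still.

Things in the scene. Friction and masses are not known exactly. Their poses are not given: they have to be found in the camera images.
- mat: Thin dark-grey mat, fixed to the bench, 90 mm (its x) by 450 mm (its y), 2 mm thick. Origin: centre of its underside, on the bench; z up. Four identical pale printed circles (72 mm across) lie in a row along its y axis, centred at x = 0 and y = -180, -60, +60 and +180 mm. The dewar and the trap stand on the two end circles, either way round; the two inner circles are free. The mat's yaw varies by up to 0.2 rad.
- dewar: Brown open bowl (dewar), fixed on an end circle of the mat: upright cylinder 84 mm across and 85 mm high, open at the top, wall 10 mm, rim flat. A steel bow handle sticks out 26 mm from its side along its +x, roughly away from the robot. Origin: centre of its underside, which is 2 mm above the bench, so the rim is at 85 mm above the origin; z up.
- trap: Steel cold trap, fixed on the other end circle: can 62 mm across and 45 mm high, a neck 40 mm across, and on top an open flange 56 mm across whose flat upper face is 70 mm above the origin and whose hole is 36 mm across. A side port sticks out 27 mm along its +x, roughly away from the robot. Origin: centre of its underside, 2 mm above the bench; z up.
- cover: White foam cover for the dewar, loose: disc 90 mm across and 16 mm thick with a round white grip knob 24 mm across standing on its middle from 16 to 46 mm. Flat underside. Origin: centre of its underside; z up. About 60 g.
- blank: Metal blank flange for the trap, loose: disc 56 mm across and 8 mm thick with a round steel grip stub 20 mm across standing on its middle from 8 to 38 mm. Flat underside. Origin: centre of its underside; z up. About 150 g.
- ring: Cork ring, loose, lying flat: 62 mm outside, 28 mm high, with a through hole 40 mm across (wall 11 mm). It can be taken across its outside or by its wall. Origin: centre of its underside; z up. About 30 g.
- flask: Clear glass flask, loose, standing on its small flat bottom: round belly 56 mm across (widest 24 mm above the origin, top of the belly at 50 mm), straight neck 22 mm across from 50 to 97 mm, lip 27 mm across from 97 to 105 mm. Origin: centre of its flat underside (30 mm across); z up. Set into the cork ring it sinks 4 mm into the hole, so that its origin rests 24 mm above the ring's origin (26 mm above the bench when the ring is on the mat). About 80 g.
- bottle: Amber glass bottle with a black cap, loose and upright: body 44 mm across, 85 mm high over the cap, straight-sided up to 50 mm, then a shoulder to the cap, 22 mm across from 69 to 85 mm. Origin: centre of its underside; z up. About 120 g.
There are look-alikes about, which are no part of the job. What is shaped like the flask but pink is not meant.

How it is judged:
By the outcome, as a careful person would: the job done as asked, in the order asked, and still so for the second after the job is handed in, with the robot touching nothing.
It also fails if it takes over 115 s, if anything falls off the work surface, if the arm or the gripper's body presses on something with over 40 N, if the wrist force passes 120 N, or if a joint passes its speed limit or range.

## Working session

There is one attempt and no reset: what is moved stays moved. The work goes in short steps, Python scripts to look and compute and a shell command to move; the robot and the scene stay as the last step left them, time stands still between calls to the robot, and variables do not carry over. Pictures are saved under pics/ and viewed, at most 14 in all, crops included, and the job is handed in when it is done.

```bash
ls; mkdir -p pics
cat > h.py <<'E'
import numpy as np, cv2
from rig import robot, vision, job
from scipy.spatial.transform import Rotation as R
def cam(n):
    o=robot.get_obs(); c=vision.camera(n)
    if n=='wrist':
        T=np.eye(4);T[:3,:3]=R.from_quat(o['tool_rot']).as_matrix();T[:3,3]=o['position']
        c['T']=T@c['hand_eye']
    else: c['T']=c['cam_to_world']
    return c
def back(c,rc,z):
    d=c['T'][:3,:3]@np.linalg.inv(c['K'])@[rc[1],rc[0],1]; p=c['T'][:3,3]
    return p+d*(z-p[2])/d[2]
def proj(c,P):
    q=np.linalg.inv(c['T'])@np.r_[P,1]; u=c['K']@q[:3]; return u[1]/u[2],u[0]/u[2]
def save(c,name,crop=None,s=1):
    im=c['frame'][:,:,::-1]
    if crop: im=im[crop[0]:crop[1],crop[2]:crop[3]]
    cv2.imwrite('pics/'+name,cv2.resize(im,None,fx=s,fy=s,interpolation=cv2.INTER_CUBIC))
E
python3 - <<'E'
from h import *
for n in ['scene','side']:
    c=cam(n); save(c,n+'0.png'); print(n,c['T'][:3,3].round(3),(c['T'][:3,2]).round(2))
    for l in ['mat','dewar','trap','cover','blank','ring','flask','bottle']:
        for r in vision.outline_of(n,l): 
            m=r['mask'];ys,xs=np.where(m);print(l,round(r['conf'],2),np.round(r['point']),ys.min(),ys.max(),xs.min(),xs.max(),back(c,r['point'],0.02).round(3))
print(robot.get_obs())
E
```

```text
pics
scene [0.994 0.22  0.498] [-0.67 -0.36 -0.65]
mat 0.77 [311. 302.] 252 384 153 436 [0.646 0.003 0.02 ]
dewar 0.9 [247. 177.] 207 282 136 212 [ 0.633 -0.244  0.02 ]
trap 0.86 [331. 399.] 296 364 359 426 [0.611 0.136 0.02 ]
cover 0.6 [293. 533.] 270 317 500 563 [0.446 0.283 0.02 ]
blank 0.58 [189. 224.] 176 202 210 239 [ 0.458 -0.287  0.02 ]
ring 0.82 [226. 361.] 211 245 344 379 [ 0.429 -0.007  0.02 ]
flask 0.84 [170. 309.] 136 188 298 323 [ 0.315 -0.18   0.02 ]
flask 0.77 [152. 255.] 119 170 245 271 [ 0.308 -0.321  0.02 ]
flask 0.75 [196. 286.] 162 218 273 302 [ 0.416 -0.171  0.02 ]
flask 0.56 [170. 185.] 133 187 170 198 [ 0.444 -0.399  0.02 ]
bottle 0.84 [261. 445.] 231 283 427 460 [0.442 0.148 0.02 ]
side [0.274 0.582 0.532] [ 0.28 -0.76 -0.59]
mat 0.8 [251. 247.] 182 331 168 308 [0.61  0.017 0.02 ]
dewar 0.61 [170. 281.] 146 200 256 301 [ 0.668 -0.272  0.02 ]
trap 0.8 [287. 206.] 260 318 176 225 [0.631 0.12  0.02 ]
cover 0.94 [416. 278.] 381 452 244 317 [0.433 0.291 0.02 ]
ring 0.62 [270. 355.] 250 286 333 371 [0.419 0.003 0.02 ]
flask 0.95 [210. 424.] 180 235 407 436 [ 0.341 
[... 285 characters left out ...]
([-1.34149835e+00,  5.27457727e-01,  1.43269397e+00,  9.61062643e-06,
        1.18138786e+00, -1.78500813e-01]), 'joint_velocities': array([-9.23350679e-05, -5.54961577e-04, -6.60892966e-04, -1.88406376e-03,
       -1.05493696e-03,  1.99661500e-04]), 'joint_torque': array([-2.01327543e-04, -4.39995253e+01, -1.76987475e+01,  6.34366879e-02,
        5.03773685e-02, -9.61204194e-06]), 'position': array([ 0.24789442, -0.57372158,  0.23057632]), 'tool_rot': array([9.79284808e-01, 2.02487689e-01, 5.11835769e-06, 2.64256104e-05]), 'ft_force': array([ 0.83475852, -0.62655408, -0.95354111]), 'moment': array([-0.01566651, -0.02543843, -0.01173692]), 'grip_force': 0.0, 'grip_width': 0.0872727086985638}
```

View pics/scene0.png

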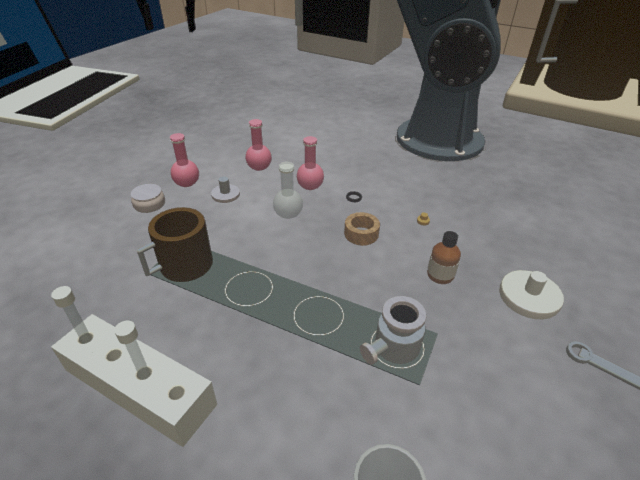

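View pics/side0.png

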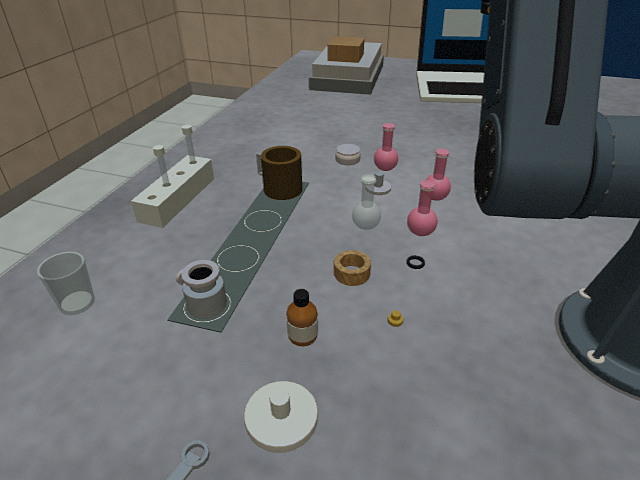

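The one clear flask is at scene (col 287, row 196), side (368, 208). The three at scene (185,165), (258,150), (310,170) are pink look-alikes. The dewar is at the -y end of the mat, the trap at the +y end. Next is a wrist view from above.

```bash
cat >> h.py <<'E'
def go(x,y,z,yaw=None):
    "print row for target TCP; yaw = world angle of tool y (mod pi)"
    o=robot.get_obs(); M=R.from_quat(o['tool_rot']).as_matrix()
    d=M.T@(np.array([x,y,z])-o['position']); t=0
    if yaw is not None:
        cur=np.arctan2(M[1,1],M[0,1]); t=-((yaw-cur+np.pi/2)%np.pi-np.pi/2)
    print('row',(d/.3).round(4),round(t/2/np.pi,4),'rows>=',np.ceil(max(np.linalg.norm(d)/.0417,abs(t)/.125)))
def tri(ca,pa,cb,pb):
    A=[];b=[]
    for c,p in((ca,pa),(cb,pb)):
        d=c['T'][:3,:3]@np.linalg.inv(c['K'])@[p[1],p[0],1];d/=np.linalg.norm(d);P=np.eye(3)-np.outer(d,d);A.append(P);b.append(P@c['T'][:3,3])
    return np.linalg.lstsq(np.vstack(A),np.hstack(b),rcond=None)[0]
E
python3 - <<'E'
from h import *
c=cam('wrist');print(c['hand_eye'].round(3),c['K'].round(0).tolist())
go(.45,-.03,.33,0)
a=cam('scene');b=cam('side')
for n,p,q in[('flask',(168,287),(178,369)),('trap hole',(313,404),(271,201)),('dewar top',(222,180),(157,282)),('tube1',(293,63),(150,159)),('tube2',(329,126),(128,187)),('mat corner',(383,424),(331,220))]: print(n,tri(a,p,b,q).round(3))
E
```

```text
[[ 0.001 -0.965 -0.262  0.072]
 [ 1.     0.001  0.     0.   ]
 [-0.    -0.262  0.965 -0.156]
 [ 0.     0.     0.     1.   ]] [[362.0, 0.0, 322.0], [0.0, 362.0, 236.0], [0.0, 0.0, 1.0]]
row [ 1.3372 -1.3966 -0.3315] -0.1851 rows>= 15.0
flask [ 0.441 -0.151  0.102]
trap hole [0.621 0.138 0.07 ]
dewar top [ 0.637 -0.216  0.085]
tube1 [ 0.856 -0.141  0.134]
tube2 [ 0.818 -0.13   0.13 ]
mat corner [ 0.609  0.168 -0.047]
```

```bash
python3 -m handwheel '[[0.67,-0.7,-0.17,-0.09],[0.67,-0.7,-0.17,-0.09],[0.67,-0.7,-0.17,-0.09],[0.67,-0.7,-0.17,-0.09],[0.67,-0.7,-0.17,-0.09],[0.67,-0.7,-0.17,-0.09],[0.67,-0.7,-0.17,-0.09],[0.67,-0.7,-0.17,-0.09],[0.67,-0.7,-0.17,-0.09]]' 100 20
python3 -c "
from h import *
go(.45,-.03,.33,0.045)"
```

```text
time: 1.8
position: [0.3498, -0.2992, 0.2824]
tool_rot: [0.883, 0.47, 0.0, 0.001]
ft_force: [-0.1, -1.0, -0.5]
grip_width: 0.087
grip_force: 0.0
row [ 0.9305 -0.2246 -0.1595] -0.1016 rows>= 7.0
```

```bash
python3 -m handwheel '[[0.93,-0.225,-0.16,-0.102],[0.93,-0.225,-0.16,-0.102],[0.93,-0.225,-0.16,-0.102],[0.93,-0.225,-0.16,-0.102],[0.93,-0.225,-0.16,-0.102],[0.93,-0.225,-0.16,-0.102],[0.93,-0.225,-0.16,-0.102],[0.93,-0.225,-0.16,-0.102],[0.93,-0.225,-0.16,-0.102]]'
python3 - <<'E'
from h import *
c=cam('wrist'); save(c,'w1.png'); print(c['T'].round(2))
for l in ['mat','dewar','trap','cover','blank','ring','flask','bottle']:
    for r in vision.outline_of('wrist',l):
        ys,xs=np.where(r['mask']);print(l,round(r['conf'],2),np.round(r['point']),ys.min(),ys.max(),xs.min(),xs.max(),back(c,r['point'],0.02).round(3))
E
```

```text
time: 2.55
position: [0.4516, -0.0321, 0.3298]
tool_rot: [0.69, 0.724, -0.0, 0.001]
ft_force: [-0.1, -0.7, -0.2]
grip_width: 0.087
grip_force: 0.0
[[ 1.    0.05  0.01  0.45]
 [ 0.05 -0.96 -0.26  0.04]
 [ 0.    0.26 -0.96  0.49]
 [ 0.    0.    0.    1.  ]]
dewar 0.56 [357. 433.] 339 372 422 443 [ 0.626 -0.264  0.02 ]
trap 0.6 [ 58. 484.] 17 91 444 527 [0.635 0.138 0.02 ]
blank 0.85 [362. 312.] 347 371 295 331 [ 0.45  -0.281  0.02 ]
ring 0.85 [181. 287.] 150 198 279 327 [ 0.407 -0.018  0.02 ]
ring 0.56 [ 55. 486.] 17 91 443 527 [0.636 0.141 0.02 ]
flask 0.88 [285. 311.] 263 304 290 330 [ 0.443 -0.16   0.02 ]
flask 0.72 [286. 241.] 269 303 229 253 [ 0.346 -0.165  0.02 ]
flask 0.62 [367. 230.] 353 385 211 249 [ 0.329 -0.295  0.02 ]
bottle 0.75 [ 37. 336.] 12 63 315 354 [0.46  0.152 0.02 ]
```

View pics/w1.png

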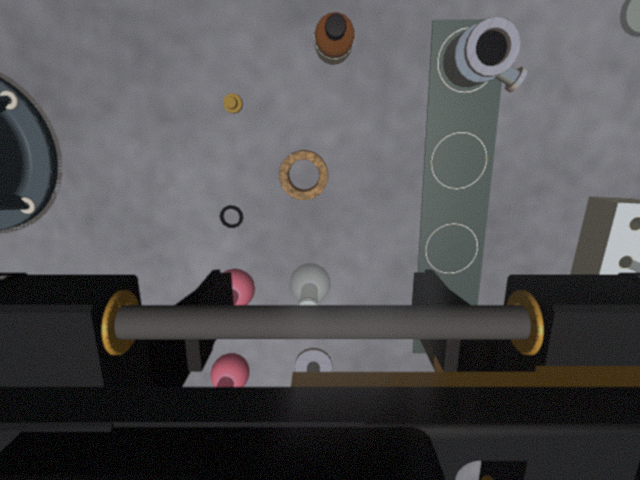

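The wrist view shows ring (col 303, row 174), clear flask (310, 283), free circles (459,160) and (452,248), bottle cap (336,25), trap hole (493,47); the pink flasks at (238,286) and (230,372) are the look-alikes. Now I'll fit these accurately on their known planes, and make the flask crop.

```bash
cat >> h.py <<'E'
def circ(P):
    P=np.asarray(P)[:,:2];best=None
    for _ in range(8):
        A=np.c_[2*P,np.ones(len(P))];s=np.linalg.lstsq(A,(P**2).sum(1),rcond=None)[0]
        r=np.sqrt(s[2]+s[0]**2+s[1]**2);e=abs(np.hypot(*(P-s[:2]).T)-r);k=e<max(.0025,2*np.median(e));P=P[k]
    return s[:2].round(4),round(r,4),len(P)
def bp(c,pts,z): return np.array([back(c,p,z) for p in pts])
E
python3 - <<'E'
from h import *
c=cam('wrist'); g=c['frame'].astype(int); v=g.sum(2)
save(c,'flask_crop.png',(240,320,200,360),5)
for n,(r,q) in {'A':(160,459),'B':(248,452)}.items():
    w=v[r-33:r+34,q-33:q+34]; th=np.median(w)+60
    ys,xs=np.where(w>th); P=bp(c,np.c_[ys+r-33,xs+q-33],.002)
    d=np.hypot(*(P[:,:2]-back(c,(r,q),.002)[:2]).T); P=P[(d>.03)&(d<.042)]
    print(n,circ(P))
h=g[:,:,0]-g[:,:,2]
w=h[140:210,265:340]>25; ys,xs=np.where(w); P=np.c_[ys+140,xs+265]
cs,_=cv2.findContours(w.astype(np.uint8),cv2.RETR_EXTERNAL,cv2.CHAIN_APPROX_NONE); k=max(cs,key=len)[:,0]
for z in (.028,.0): print('ring',z,circ(bp(c,np.c_[k[:,1]+140,k[:,0]+265],z)))
for n,l,z in(('cap',(25,336),.085),('hole',(47,493),.072)):print(n,back(c,l,z).round(4))
# flask from 2 views
go(*[.43,0,.12],.045)
E
```

```text
A (array([0.6292, 0.0177]), np.float64(0.036), 373)
B (array([ 0.6365, -0.1026]), np.float64(0.036), 327)
ring 0.028 (array([ 0.4276, -0.0082]), np.float64(0.03), 139)
ring 0.0 (array([ 0.4263, -0.011 ]), np.float64(0.0319), 139)
cap [0.4569 0.1454 0.085 ]
hole [0.6208 0.1353 0.072 ]
row [ 0.114  -0.0623  0.6982] -0.0005 rows>= 6.0
```

View pics/flask_crop.png

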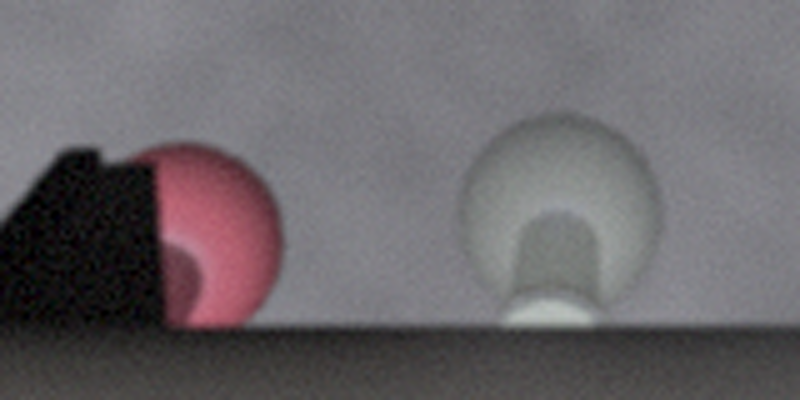

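Confirmed: the clear flask is at wrist (col 312, row 282) and its left neighbour is pink. Circle B is next to the dewar and circle A next to the trap; mat yaw is about 0.06. Next is the ring.

Run:
```python
from h import *
go(.4275,-.009,.07,.06);go(.4275,-.009,.011,.06)
c=cam('wrist');print(back(c,(282,312.4),.024))
```

```text
row [ 0.0843 -0.0719  0.8649] -0.0029 rows>= 7.0
row [ 0.0843 -0.0719  1.0616] -0.0029 rows>= 8.0
[ 0.44252356 -0.15345487  0.024     ]
```

```bash
python3 -m handwheel '[[0.084,-0.072,0.4,-0.003],[0.084,-0.072,0.4,-0.003],[0.084,-0.072,0.4,-0.003],[0.084,-0.072,0.865,-0.003],[0.084,-0.072,0.865,-0.003],[0.084,-0.072,0.865,-0.003],[0.084,-0.072,0.865,-0.003],[0.084,-0.072,0.865,-0.003]]'
python3 - <<'E'
from h import *
c=cam('wrist');save(c,'ring.png',(100,330,180,470),2.5)
go(.4275,-.009,.011,.06)
E
```

```text
time: 3.77
position: [0.4254, -0.0079, 0.0668]
tool_rot: [0.685, 0.729, -0.002, -0.004]
ft_force: [-0.2, 0.0, 0.5]
grip_width: 0.0872
grip_force: 0.0
row [-0.0031  0.0035  0.1919] 0.0003 rows>= 2.0
```

View pics/ring.png

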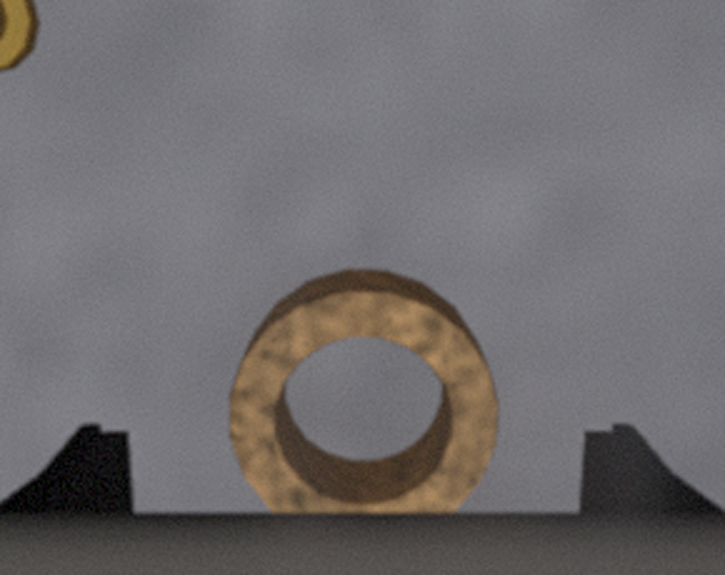

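Ring sits between the fingers, hole centre at about col 325, row 268; check it, then descend.

Run:
```python
from h import *
c=cam('wrist');p=back(c,(267.8,325),.028);print(p)
print(circ(bp(c,np.array([(337,362),(502,362),(419,275),(419,450)])/2.5+[100,180],.028)))
go(p[0],p[1],.011,.06)
```

```text
[ 0.42880541 -0.0092491   0.028     ]
(array([ 0.4288, -0.0098]), np.float64(0.0202), 4)
row [-0.0028  0.0034  0.1963] 0.0003 rows>= 2.0
```

```bash
python3 -m handwheel '[[-0.002,0.003,0.1,0],[-0.002,0.003,0.196,0],[-0.002,0.003,0.196,0],[-0.002,0.003,0.196,0]]'
python3 -m handwheel '[[0,0,0,0],[0,0,0,0],[0,0,0,0],[0,0,0,0],[0,0,0,0],[0,0,0,0],[0,0,0,0],[0,0,0,0]]' 0 15
python3 - <<'E'
from h import *
go(.4288,-.0095,.13,.06);go(.6365,-.1026,.13,.061);go(.6365,-.1026,.0135,.061)
E
```

```text
time: 4.2
position: [0.4297, -0.0092, 0.0117]
tool_rot: [0.685, 0.729, 0.0, 0.001]
ft_force: [-0.3, -0.2, 0.1]
grip_width: 0.0872
grip_force: 0.0
time: 4.87
position: [0.4288, -0.0089, 0.0121]
tool_rot: [0.685, 0.729, 0.0, 0.001]
ft_force: [-0.7, -0.5, 7.4]
grip_width: 0.0617
grip_force: 15.0
row [-2.000e-03  3.000e-04 -3.931e-01] 0.0003 rows>= 3.0
row [-0.3547  0.6721 -0.3921] 0.0002 rows>= 7.0
row [-0.3546  0.6716 -0.0038] 0.0002 rows>= 6.0
```

```bash
python3 -m handwheel '[[0,0,-0.1,0],[0,0,-0.22,0],[-0.1,0.19,-0.3,0],[-0.353,0.672,-0.3,0],[-0.353,0.672,-0.3,0],[-0.353,0.672,-0.3,0],[-0.353,0.672,-0.3,0],[-0.353,0.672,-0.3,0],[-0.353,0.672,-0.2,0],[-0.353,0.672,-0.1,0],[-0.353,0.672,-0.05,0],[-0.353,0.672,-0.02,0],[-0.353,0.672,-0.02,0]]'
python3 - <<'E'
from h import *
go(.6365,-.1020,.0145,.061);go(.6365,-.1026,.12,.061)
E
```

```text
time: 5.95
position: [0.6349, -0.1016, 0.0154]
tool_rot: [0.685, 0.729, -0.001, -0.002]
ft_force: [0.0, 0.1, 0.8]
grip_width: 0.0622
grip_force: 15.0
row [-0.0015  0.0052  0.0028] 0.0002 rows>= 1.0
row [-0.003   0.0038 -0.3488] 0.0002 rows>= 3.0
```

```bash
python3 -m handwheel '[[0,0,0,0],[0,0,0,0]]'
python3 -c "
from h import *
go(.6365,-.1020,.0145,.061)"
```

```text
time: 6.12
position: [0.6372, -0.1022, 0.0185]
tool_rot: [0.685, 0.729, 0.0, 0.001]
ft_force: [-0.2, -0.0, -0.7]
grip_width: 0.0619
grip_force: 15.0
row [ 0.001  -0.0023  0.0132] 0.0002 rows>= 1.0
```

```bash
python3 -m handwheel '[[0.001,-0.002,0.008,0],[0.001,-0.002,0.012,0],[0.001,-0.002,0.012,0],[0.001,-0.002,0.012,0]]'
python3 -m handwheel '[[0,0,0,0],[0,0,0,0],[0,0,0,0],[0,0,0,0],[0,0,-0.05,0],[0,0,-0.15,0],[0,0,-0.25,0],[0,0,-0.35,0],[0,0,-0.35,0],[0,0,-0.35,0]]' 100
python3 - <<'E'
from h import *
c=cam('wrist');save(c,'ring2.png')
for r in vision.outline_of('wrist','ring'): print(r['conf'],r['point'])
go(.4425,-.1535,.19,.061)
E
```

```text
time: 6.45
position: [0.6359, -0.1018, 0.0141]
tool_rot: [0.685, 0.729, 0.0, 0.0]
ft_force: [-0.2, 0.0, -0.1]
grip_width: 0.0622
grip_force: 15.0
time: 7.28
position: [0.6372, -0.1022, 0.121]
tool_rot: [0.685, 0.729, 0.001, 0.002]
ft_force: [-0.5, -0.3, -0.7]
grip_width: 0.0869
grip_force: 0.0
0.65 [256.1, 325.1]
row [-0.1329 -0.6512 -0.2394] 0.0002 rows>= 6.0
```

View pics/ring2.png

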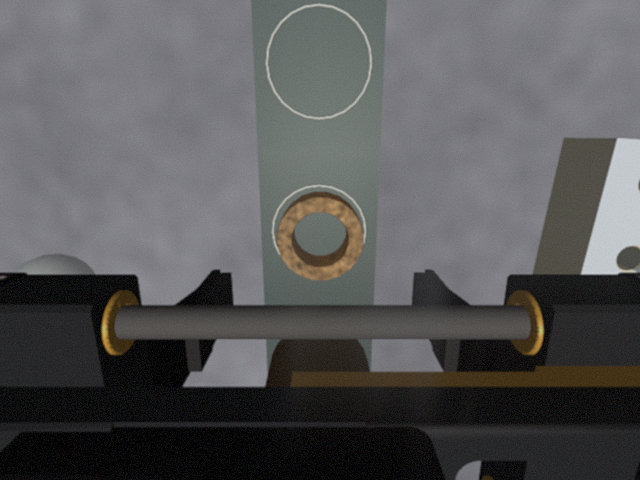

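The ring is on circle B (hole centre at about col 320, row 238), and the free circle A shows at (319,62). Now the offset.

Run:
```python
from h import *
c=cam('wrist');g=c['frame'].astype(int);v=g.sum(2)
for n,r,q in(('A',62,319),('B',228,319)):
    ys,xs=np.where(v[r-62:r+62,q-60:q+60]>np.median(v[r-62:r+62,q-60:q+60])+90);rr=ys+r-62;cc=xs+q-60
    k=(g[rr,cc,0]-g[rr,cc,2])<20;P=bp(c,np.c_[rr,cc][k],.002)
    d=np.hypot(*(P[:,:2]-[[.6292,.0177],[.6365,-.1026]]['AB'.index(n)]).T);print(n,circ(P[(d>.033)&(d<.040)]))
m=((g[:,:,0]-g[:,:,2])>22).astype(np.uint8);m[:, :265]=0;m[:,375:]=0;m[:180]=0;m[285:]=0
cs,h=cv2.findContours(m,cv2.RETR_CCOMP,cv2.CHAIN_APPROX_NONE)
for k in cs:
    if len(k)>60:
        k=k[:,0][:,::-1]
        for z in(.03,.002): print(z,len(k),circ(bp(c,k,z)))
```

```text
A (array([0.6282, 0.0183]), np.float64(0.0361), 894)
B (array([ 0.6356, -0.1026]), np.float64(0.0361), 424)
0.03 250 (array([ 0.6363, -0.0997]), np.float64(0.0312), 250)
0.002 250 (array([ 0.6369, -0.1077]), np.float64(0.0347), 250)
0.03 140 (array([ 0.636, -0.097]), np.float64(0.0175), 140)
0.002 140 (array([ 0.6365, -0.1046]), np.float64(0.0195), 140)
```

Run:
```python
from h import *
c=cam('wrist');g=c['frame'].astype(int)
m=((g[:,:,0]-g[:,:,2])>22).astype(np.uint8);m[:, :265]=0;m[:,375:]=0;m[:180]=0;m[285:]=0
cs,h=cv2.findContours(m,cv2.RETR_EXTERNAL,cv2.CHAIN_APPROX_NONE)
k=max(cs,key=len)[:,0][:,::-1]
lo=k[k[:,0]>240];up=k[k[:,0]<212]
from scipy.optimize import least_squares
for n,s,z in(('top',lo,.03),('bottom',up,.002)):
    P=bp(c,s,z)[:,:2];print(n,circ(P),least_squares(lambda t:np.hypot(*(P-t).T)-.031,[.636,-.102],loss='soft_l1',f_scale=.001).x)
go(.4425,-.1535,.19,.061)
```

```text
top (array([ 0.6365, -0.1012]), np.float64(0.0304), 124) [ 0.6364716  -0.10046608]
bottom (array([ 0.6366, -0.1016]), np.float64(0.03), 69) [ 0.63662779 -0.10271962]
row [-0.1333 -0.6502 -0.2416] 0.0002 rows>= 6.0
```

```bash
python3 -m handwheel '[[0,0,-0.2,0],[0,0,-0.24,0],[-0.23,-0.65,-0.24,0],[-0.23,-0.65,-0.24,0],[-0.23,-0.65,-0.24,0],[-0.23,-0.65,-0.24,0],[-0.23,-0.65,-0.24,0],[-0.23,-0.65,-0.24,0],[-0.23,-0.65,-0.24,0],[-0.23,-0.65,-0.24,0]]'
python3 - <<'E'
from h import *
c=cam('wrist');save(c,'fl.png')
print(proj(c,[.4425,-.1535,.105]),proj(c,[.4425,-.1535,.024]))
for r in vision.outline_of('wrist','flask'):
    ys,xs=np.where(r['mask']);print(r['conf'],r['point'],ys.min(),ys.max(),xs.min(),xs.max())
E
```

```text
time: 8.32
position: [0.4458, -0.1831, 0.1902]
tool_rot: [0.685, 0.728, 0.0, -0.0]
ft_force: [0.8, 1.0, -0.7]
grip_width: 0.0872
grip_force: 0.0
(np.float64(201.52215182580377), np.float64(319.04010602580195)) (np.float64(185.96467841988581), np.float64(319.765053664315))
0.78 [199.6, 192.0] 162 229 144 232
0.62 [186.3, 318.5] 155 222 287 349
```

View pics/fl.png

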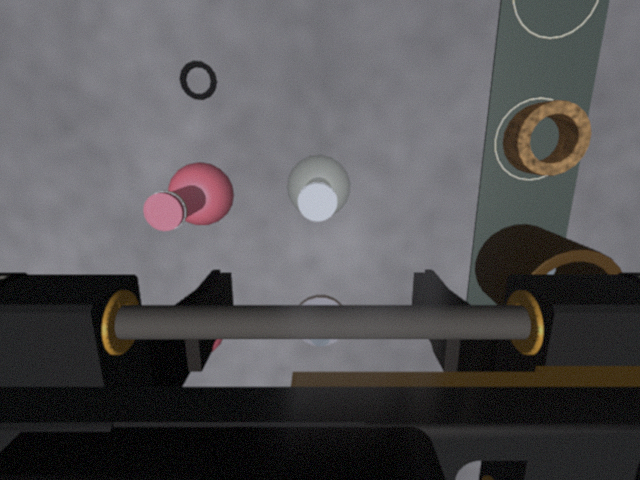

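The clear flask's belly is at (319,187) and its lip at (318,202), within about 1 mm of prediction; the pink one is at (200,193), well clear of the fingers.

```bash
python3 -c "
from h import *
go(.442,-.1535,.19,.061);go(.442,-.1535,.07,.061)"
```

```text
row [ 0.0984 -0.0095  0.001 ] 0.0003 rows>= 1.0
row [ 0.0984 -0.0097  0.401 ] 0.0003 rows>= 3.0
```

```bash
python3 -m handwheel '[[0.098,-0.01,0,0],[0.098,-0.01,0,0],[0.098,-0.01,0.1,0],[0.098,-0.01,0.2,0],[0.098,-0.01,0.3,0],[0.098,-0.01,0.4,0],[0.098,-0.01,0.4,0],[0.098,-0.01,0.4,0]]' 65
python3 -m handwheel '[[0,0,0,0],[0,0,0,0],[0,0,0,0],[0,0,0,0],[0,0,0,0],[0,0,0,0],[0,0,0,0],[0,0,0,0],[0,0,0,0],[0,0,0,0]]' 0 15
python3 - <<'E'
from h import *
go(.442,-.1535,.071,.061);go(.6363,-.1018,.16,.061);go(.6363,-.1018,.098,.061)
E
```

```text
time: 9.08
position: [0.4405, -0.1527, 0.0693]
tool_rot: [0.684, 0.729, -0.0, -0.002]
ft_force: [0.1, 0.2, 0.6]
grip_width: 0.0571
grip_force: 0.0
time: 9.92
position: [0.4409, -0.1539, 0.0714]
tool_rot: [0.685, 0.729, 0.0, 0.001]
ft_force: [-1.2, 0.1, 6.8]
grip_width: 0.025
grip_force: 15.0
row [0.0012 0.0038 0.0012] 0.0002 rows>= 1.0
row [ 0.1327  0.6612 -0.2949] 0.0002 rows>= 6.0
row [ 0.1329  0.661  -0.0882] 0.0002 rows>= 5.0
```

```bash
python3 -m handwheel '[[0,0,0,0],[0,0,0,0],[0,0,-0.05,0],[0,0,-0.1,0],[0,0,-0.1,0]]'
python3 - <<'E'
from h import *
c=cam('side');save(c,'fs.png',(130,280,290,490),4)
E
```

```text
time: 10.33
position: [0.4416, -0.1543, 0.1023]
tool_rot: [0.685, 0.729, 0.0, 0.002]
ft_force: [-0.4, 0.2, -1.3]
grip_width: 0.0249
grip_force: 15.0
```

View pics/fs.png

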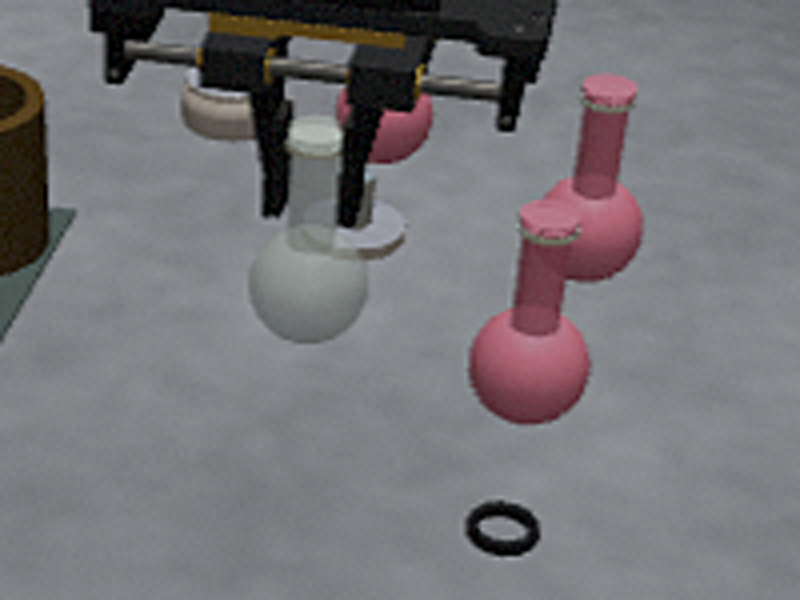

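The flask is lifted and hangs upright between the fingers. Carry it over the ring.

```bash
python3 -c "
from h import *
go(.6365,-.102,.16,.061);go(.6365,-.102,.107,.061)"
```

```text
row [ 0.1325  0.6607 -0.1939] 0.0002 rows>= 6.0
row [ 0.1328  0.6603 -0.0173] 0.0002 rows>= 5.0
```

```bash
python3 -m handwheel '[[0,0,-0.08,0],[0.02,0.1,-0.16,0],[0.05,0.22,-0.19,0],[0.08,0.34,-0.19,0],[0.1,0.46,-0.19,0],[0.12,0.58,-0.19,0],[0.133,0.66,-0.19,0],[0.133,0.66,-0.19,0],[0.133,0.66,-0.19,0],[0.133,0.66,-0.12,0],[0.133,0.66,-0.06,0],[0.133,0.66,-0.03,0],[0.133,0.66,-0.03,0],[0.133,0.66,-0.03,0]]'
python3 - <<'E'
from h import *
c=cam('wrist');save(c,'fl2.png',(120,380,200,440),2.2)
go(.6365,-.102,.0975,.061)
E
```

```text
time: 11.55
position: [0.6344, -0.1016, 0.1089]
tool_rot: [0.685, 0.729, -0.001, -0.001]
ft_force: [0.6, -1.2, -0.1]
grip_width: 0.0247
grip_force: 15.0
row [-0.0007  0.0037  0.0412] 0.0001 rows>= 1.0
```

View pics/fl2.png

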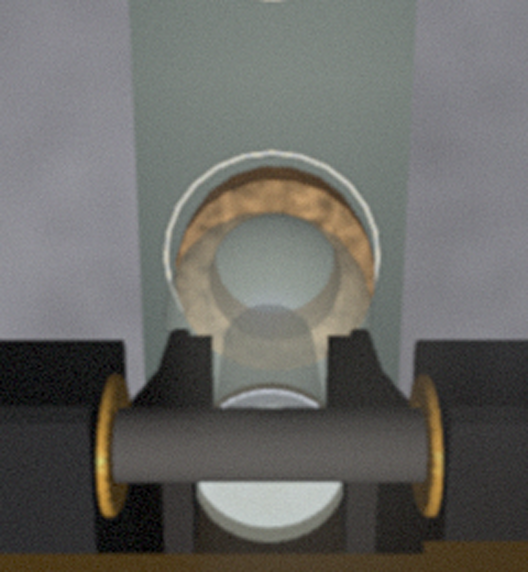

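The flask hangs above the ring and is centred left-right (crop col about 272). Lower it gently.

```bash
python3 -m handwheel '[[-0.001,0.003,0.015,0],[-0.001,0.003,0.028,0],[-0.001,0.003,0.036,0],[-0.001,0.003,0.036,0],[-0.001,0.003,0.036,0]]'
python3 -m handwheel '[[0,0,0.004,0],[0,0,0.004,0],[0,0,0.004,0]]'
python3 -c "
from h import *
go(.6365,-.102,.0975,.061)"
```

```text
time: 12.02
position: [0.6365, -0.1017, 0.0988]
tool_rot: [0.685, 0.729, -0.0, -0.0]
ft_force: [-0.6, -0.3, -1.7]
grip_width: 0.0249
grip_force: 15.0
time: 12.27
position: [0.6369, -0.1017, 0.098]
tool_rot: [0.685, 0.729, 0.0, 0.0]
ft_force: [-0.0, 0.6, 1.3]
grip_width: 0.0249
grip_force: 15.0
row [-0.0008 -0.0012  0.0018] 0.0002 rows>= 1.0
```

```bash
python3 -m handwheel '[[0,-0.001,0.004,0],[0,-0.001,0.004,0],[0,-0.001,0.004,0]]'; python3 -m handwheel '[[0,0,0.004,0],[0,0,0.004,0],[0,0,0.004,0]]'
```

```text
time: 12.52
position: [0.637, -0.1018, 0.0977]
tool_rot: [0.685, 0.729, 0.0, 0.001]
ft_force: [-0.5, 1.4, 5.2]
grip_width: 0.0246
grip_force: 15.0
time: 12.77
position: [0.6374, -0.1018, 0.0975]
tool_rot: [0.685, 0.729, 0.001, 0.001]
ft_force: [-1.8, 1.4, 8.4]
grip_width: 0.0251
grip_force: 15.0
```

Seated (8 N contact). Release and rise.

```bash
python3 -m handwheel '[[0,0,-0.004,0],[0,0,-0.004,0]]'; python3 -m handwheel '[[0,0,0,0],[0,0,0,0],[0,0,0,0],[0,0,0,0],[0,0,0,0],[0,0,-0.05,0],[0,0,-0.15,0],[0,0,-0.28,0],[0,0,-0.38,0],[0.15,-0.1,-0.38,0],[0.15,-0.1,-0.38,0]]' 75
python3 - <<'E'
from h import *
a=cam('scene');save(a,'fl3.png',(180,380,120,460),2.2)
b=cam('side')
for n in('scene','side'):
    for r in vision.outline_of(n,'flask')[:4]: ys,xs=np.where(r['mask']);print(n,r['conf'],r['point'],ys.min(),ys.max(),xs.min(),xs.max())
for c in(a,b):print(proj(c,[.6365,-.1018,.13]),proj(c,[.6365,-.1018,.05]))
go(.457,.106,.2,.061)
E
```

```text
time: 12.93
position: [0.6369, -0.1018, 0.0977]
tool_rot: [0.685, 0.729, 0.0, 0.001]
ft_force: [-0.6, 0.0, 6.4]
grip_width: 0.025
grip_force: 15.0
time: 13.85
position: [0.602, -0.0564, 0.2125]
tool_rot: [0.685, 0.729, 0.001, -0.0]
ft_force: [-2.3, 0.7, -1.3]
grip_width: 0.065
grip_force: 0.0
scene 0.66 [259.5, 244.9] 217 285 227 265
scene 0.64 [169.2, 180.6] 133 186 170 198
scene 0.61 [169.6, 305.6] 137 189 297 323
side 0.89 [213.0, 423.1] 180 235 407 437
side 0.64 [191.0, 259.6] 159 214 245 273
side 0.62 [152.1, 385.9] 122 171 373 397
(np.float64(222.65020369740517), np.float64(238.17428908678372)) (np.float64(265.56172492964924), np.float64(243.98052104439654))
(np.float64(161.68145648767052), np.float64(256.60688871371855)) (np.float64(199.28971688566367), np.float64(260.31064487020325))
row [ 0.5786 -0.4529  0.0334] 0.0003 rows>= 6.0
```

View pics/fl3.png

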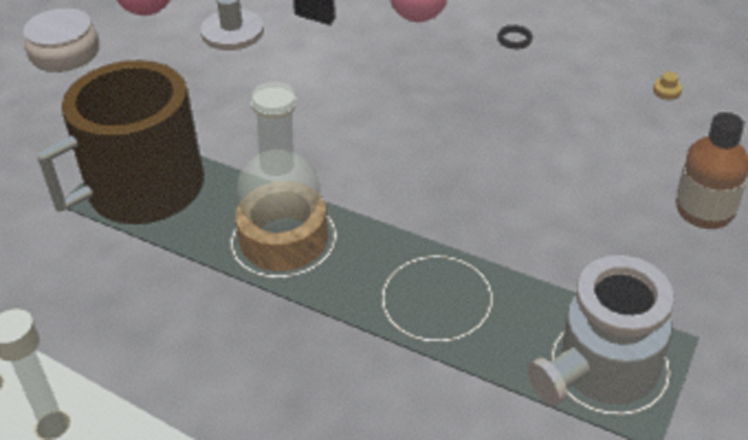

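The flask stands in the ring in scene (lip at col 244, row 224; belly about col 246). I'll check its uprightness numerically from the masks, with a pink flask as reference.

Run:
```python
from h import *
for n in('scene','side'):
    c=cam(n)
    for r in vision.outline_of(n,'flask'):
        m=r['mask'];ys,xs=np.where(m);t,b=ys.min(),ys.max()
        # neck axis: centre per row over the top 10..45 percent
        rows=np.arange(t+2,t+int(.45*(b-t)));ce=np.array([(np.where(m[k])[0].min()+np.where(m[k])[0].max())/2 for k in rows])
        s=np.polyfit(rows,ce,1)[0]
        low=rows=np.arange(t+int(.5*(b-t)),b-6);cb=np.median([(np.where(m[k])[0].min()+np.where(m[k])[0].max())/2 for k in low])
        P=back(c,(b-8,cb),.03);  
        a=proj(c,P);d=proj(c,P+[0,0,.08]);print(n,round(r['conf'],2),(t,b),'top c',ce[:3].round(1),'belly c',cb,'slope',round(s,3),'expected vertical',round((d[1]-a[1])/(d[0]-a[0]),3),P.round(3))
```

```text
scene 0.95 (np.int64(217), np.int64(284)) top c [244.5 244.5 245. ] belly c 246.0 slope 0.003 expected vertical 0.134 [ 0.637 -0.1    0.03 ]
scene 0.78 (np.int64(134), np.int64(186)) top c [176.5 176.  176.5] belly c 184.0 slope 0.242 expected vertical 0.218 [ 0.479 -0.368  0.03 ]
scene 0.62 (np.int64(136), np.int64(189)) top c [310.  310.  309.5] belly c 310.0 slope 0.004 expected vertical 0.001 [ 0.362 -0.15   0.03 ]
scene 0.55 (np.int64(151), np.int64(162)) top c [268.5 269. ] belly c nan slope 0.5 expected vertical nan [nan nan nan]
side 0.97 (np.int64(123), np.int64(170)) top c [387.5 388.  388. ] belly c 385.5 slope -0.085 expected vertical -0.081 [ 0.452 -0.36   0.03 ]
side 0.84 (np.int64(180), np.int64(235)) top c [427.  426.5 427. ] belly c 422.0 slope -0.138 expected vertical -0.145 [ 0.334 -0.137  0.03 ]
side 0.79 (np.int64(160), np.int64(214)) top c [256.5 256.5 256.5] belly c 259.5 slope 0.087 expected vertical 0.101 [ 0.643 -0.107  0.03 ]
side 0.76 (np.int64(150), np.int64(200)) top c [441.5 441.5 441.5] belly c 440.5 slope -0.158 expected vertical -0.165 [ 0.319 -0.269  0.03 ]
  return _methods._mean(a, axis=axis, dtype=dtype,
  ret = ret.dtype.type(ret / rcount)
```

```bash
cat >> h.py <<'E'
def tilt():
    from scipy.optimize import least_squares
    A=cam('scene');B=cam('side');ob={}
    for n,c in(('scene',A),('side',B)):
        e=proj(c,[.6365,-.1018,.09])
        rs=[r for r in vision.outline_of(n,'flask') if np.hypot(*(np.array(r['point'])-e))<25]
        if not rs: print('no flask in',n);return
        m=rs[0]['mask'];ys,xs=np.where(m);t,b=ys.min(),ys.max()
        ce=lambda k:(np.where(m[k])[0].min()+np.where(m[k])[0].max())/2
        ob[n]=(np.mean([ce(k) for k in range(t+3,t+8)]),np.median([ce(k) for k in range(b-28,b-12)]),t+5,b-20)
    out=[]
    for i,z in((0,.13),(1,.05)):
        f=lambda p:[proj(A,[p[0],p[1],z])[1]-ob['scene'][i],proj(B,[p[0],p[1],z])[1]-ob['side'][i]]
        out.append(least_squares(f,[.6365,-.1018]).x)
    print('lip',out[0].round(4),'belly',out[1].round(4),'tilt',((out[0]-out[1])/.08).round(3))
E
python3 - <<'E'
from h import *
tilt();tilt()
A=cam('scene')
for l in('ring','bottle','dewar'):
  for r in vision.outline_of('scene',l)[:1]:
    ys,xs=np.where(r['mask']);print(l,r['conf'],ys.min(),ys.max(),(xs.min()+xs.max())/2)
print(proj(A,[.6365,-.1018,.03])[1])
go(.6365,-.1018,.16,.061)
E
```

```text
lip [ 0.6331 -0.0949] belly [ 0.6373 -0.0976] tilt [-0.052  0.033]
lip [ 0.6334 -0.0949] belly [ 0.6365 -0.0981] tilt [-0.038  0.041]
ring 0.86 269 302 248.0
bottle 0.97 231 283 443.5
dewar 0.89 207 281 175.0
245.2891745981711
row [-0.1502  0.1006  0.1684] 0.0002 rows>= 2.0
```

```bash
python3 -m handwheel '[[0,0,-0.1,0],[-0.27,0.1,-0.15,0],[-0.27,0.1,-0.15,0],[-0.27,0.1,-0.15,0],[-0.27,0.1,-0.15,0],[-0.27,0.1,-0.15,0],[-0.27,0.1,-0.15,0]]' 75
python3 - <<'E'
from h import *
c=cam('wrist');save(c,'fl4.png',(90,290,220,420),4)
print(c['T'][:3,3])
for z in(.131,.05,.03,.002):print(z,proj(c,[.6365,-.102,z]))
E
```

```text
time: 15.43
position: [0.6375, -0.1364, 0.2547]
tool_rot: [0.685, 0.729, -0.0, -0.001]
ft_force: [-0.7, 0.0, -0.7]
grip_width: 0.0651
grip_force: 0.0
[ 0.6338587  -0.06532304  0.41096729]
0.131 (np.float64(187.19885568929027), np.float64(323.2584144780323))
0.05 (np.float64(176.43026038118006), np.float64(323.17508011765517))
0.03 (np.float64(174.4583464674022), np.float64(323.15982017148565))
0.002 (np.float64(172.0139990303545), np.float64(323.1409042289344))
```

View pics/fl4.png

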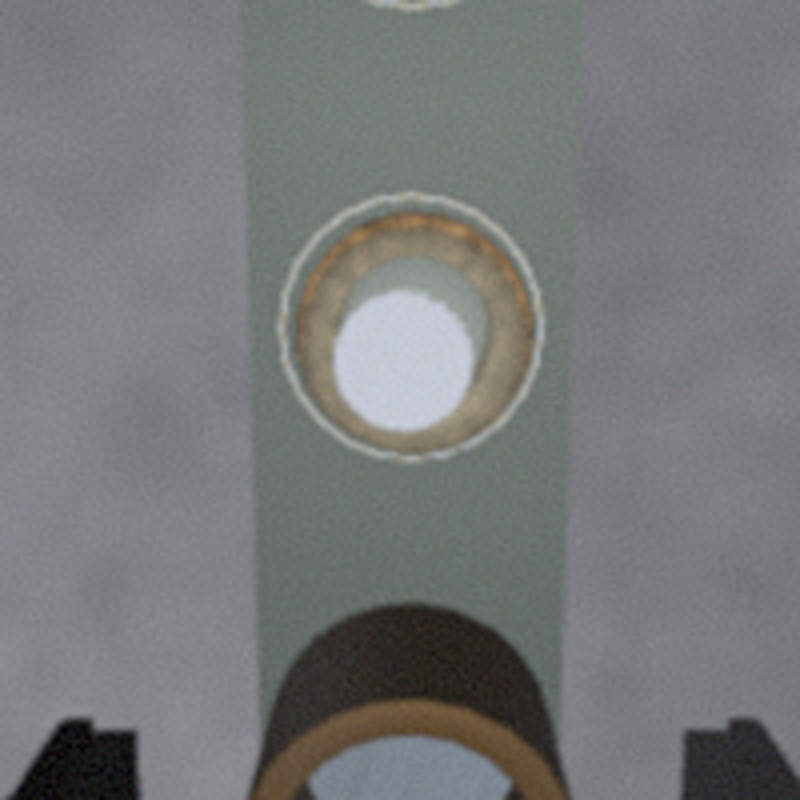

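From above, ring is centred on circle B (crop centre (415,330) against circle (412,327)), but the lip at crop (403,361) shows the flask leaning about 4° towards +y. I'll grip the neck lightly and nudge it upright.

```bash
python3 -c "
from h import *
go(.636,-.098,.255,.061);go(.636,-.098,.09,.061)"
```

```text
row [ 0.1272  0.0029 -0.0006] 0.0004 rows>= 1.0
row [0.1264 0.004  0.5494] 0.0004 rows>= 5.0
```

```bash
python3 -m handwheel '[[0.126,0.003,0,0],[0.126,0.003,0,0],[0.126,0.003,0.13,0],[0.126,0.003,0.26,0],[0.126,0.003,0.38,0],[0.126,0.003,0.48,0],[0.126,0.003,0.55,0],[0.126,0.003,0.55,0],[0.126,0.003,0.55,0]]'
python3 -m handwheel '[[0,0,0,0],[0,0,0,0],[0,0,0,0],[0,0,0,0],[0,0,0,0],[0,0,0,0],[0,0,0,0],[0,0,0,0],[0,0,0,0],[0,0,0,0]]' 0 5
python3 -c "
from h import *
go(.6365,-.102,.09,.061)"
```

```text
time: 16.23
position: [0.6359, -0.0985, 0.0894]
tool_rot: [0.684, 0.729, -0.001, -0.002]
ft_force: [0.7, -0.8, 0.8]
grip_width: 0.0651
grip_force: 0.0
time: 17.07
position: [0.6371, -0.0999, 0.0906]
tool_rot: [0.685, 0.729, -0.0, -0.0]
ft_force: [-0.7, 0.4, 1.0]
grip_width: 0.0257
grip_force: 5.0
row [-0.0068 -0.0024  0.0019] 0.0002 rows>= 1.0
```

```bash
python3 -m handwheel '[[-0.005,0,0,0],[-0.01,0,0,0],[-0.014,0,0,0],[-0.014,0,0,0],[-0.014,0,0,0]]'
python3 -m handwheel '[[0,0,0,0],[0,0,0,0],[0,0,0,0],[0,0,0,0],[0,0,-0.05,0],[0,0,-0.17,0],[0,0,-0.3,0],[0,0,-0.43,0],[-0.12,0,-0.55,0],[-0.12,0,-0.55,0],[-0.12,0,-0.55,0],[-0.12,0,-0.55,0]]' 75
cat >> h.py <<'E'
def topcheck():
    c=cam('wrist');g=c['frame'].astype(int)
    e=np.round(proj(c,[.6365,-.102,.131])).astype(int)
    w=g[e[0]-45:e[0]+40,e[1]-40:e[1]+40]; m=((w.min(2)>170)).astype(np.uint8)
    n,l,s,ct=cv2.connectedComponentsWithStats(m);k=1+np.argmax(s[1:,4]);q=ct[k]+[e[1]-40,e[0]-45]
    print('lip blob',q.round(1),s[k],'lip at',back(c,(q[1],q[0]),.131).round(4))
E
python3 - <<'E'
from h import *
topcheck()
c=cam('wrist');g=c['frame'].astype(int);v=g.sum(2)
r,q=np.round(proj(c,[.636,-.1026,.002])).astype(int)
ys,xs=np.where(v[r-40:r+40,q-40:q+40]>330);P=bp(c,np.c_[ys+r-40,xs+q-40],.002);d=np.hypot(*(P[:,:2]-[.636,-.1026]).T);print('circle',circ(P[(d>.033)&(d<.04)]))
E
```

```text
time: 17.48
position: [0.6376, -0.1042, 0.0909]
tool_rot: [0.685, 0.729, 0.0, 0.0]
ft_force: [-0.8, 1.1, 4.1]
grip_width: 0.0255
grip_force: 5.0
time: 18.48
position: [0.6389, -0.1399, 0.2546]
tool_rot: [0.685, 0.728, -0.0, -0.001]
ft_force: [-0.6, -0.6, -0.2]
grip_width: 0.0653
grip_force: 0.0
lip blob [319.6 174.8] [ 22  21  35  35 961] lip at [ 0.6347 -0.0963  0.131 ]
circle (array([ 0.636 , -0.1025]), np.float64(0.0374), 993)
```

Run:
```python
from h import *
c=cam('wrist');s=cam('scene');d=cam('side')
f=lambda c,P,h,s:cv2.resize(cv2.getRectSubPix(c['frame'][:,:,::-1].copy(),(2*h,2*h),tuple(proj(c,P)[::-1])),(400,400),interpolation=cv2.INTER_CUBIC)
a=f(c,[.6365,-.102,.03],45,1);b=f(s,[.6365,-.102,.06],50,1)
cv2.imwrite('pics/fl5.png',np.hstack([a,b]))
print(proj(c,[.6365,-.102,.03]),proj(s,[.6365,-.102,.06]))
```

```text
(np.float64(172.60512342889015), np.float64(323.39040524575967)) (np.float64(260.53170347590014), np.float64(243.19532580537594))
```

View pics/fl5.png

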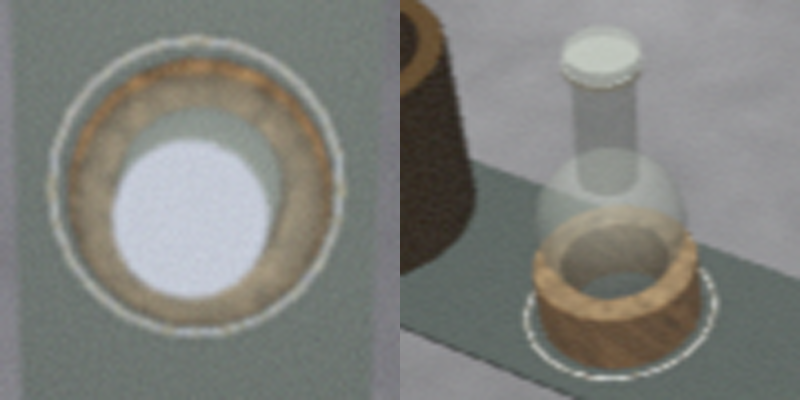

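The flask still leans slightly (lip about 5 mm towards +y), while the ring and belly are centred. The 25 mm grip width suggests the fingers hold the lip rather than the neck. I'll grip more firmly and shift further.

```bash
python3 -c "
from h import *
go(.636,-.097,.255,.061);go(.636,-.097,.094,.061)"
```

```text
row [ 0.1397  0.0002 -0.0056] 0.0003 rows>= 2.0
row [0.1386 0.0023 0.531 ] 0.0003 rows>= 4.0
```

```bash
python3 -m handwheel '[[0.139,0,0,0],[0.139,0,0,0],[0.139,0,0.13,0],[0.139,0,0.26,0],[0.139,0,0.38,0],[0.139,0,0.48,0],[0.139,0,0.531,0],[0.139,0,0.531,0],[0.139,0,0.531,0]]'
python3 -m handwheel '[[0,0,0,0],[0,0,0,0],[0,0,0,0],[0,0,0,0],[0,0,0,0],[0,0,0,0],[0,0,0,0],[0,0,0,0],[0,0,0,0],[0,0,0,0]]' 0 25
python3 -m handwheel '[[-0.007,0,0,0],[-0.014,0,0,0],[-0.021,0,0,0],[-0.021,0,0,0],[-0.021,0,0,0]]'
python3 -m handwheel '[[0,0,0,0],[0,0,0,0],[0,0,0,0],[0,0,0,0],[0,0,-0.05,0],[0,0,-0.17,0],[0,0,-0.3,0],[0,0,-0.43,0],[-0.12,0,-0.55,0],[-0.12,0,-0.55,0],[-0.12,0,-0.55,0],[-0.12,0,-0.55,0],[-0.12,0,-0.55,0]]' 75
python3 -c "
from h import *
topcheck();tilt()"
```

```text
time: 19.48
position: [0.6361, -0.0975, 0.0946]
tool_rot: [0.684, 0.729, -0.001, -0.002]
ft_force: [-0.2, -1.1, 0.5]
grip_width: 0.0655
grip_force: 0.0
time: 20.32
position: [0.637, -0.0984, 0.0963]
tool_rot: [0.685, 0.729, -0.0, -0.0]
ft_force: [-0.4, 0.6, 2.1]
grip_width: 0.0245
grip_force: 25.1
time: 20.73
position: [0.6377, -0.1048, 0.0969]
tool_rot: [0.685, 0.729, 0.0, 0.0]
ft_force: [-1.6, 1.7, 5.3]
grip_width: 0.0239
grip_force: 25.3
time: 21.82
position: [0.638, -0.1395, 0.2585]
tool_rot: [0.685, 0.729, -0.001, -0.003]
ft_force: [-0.2, 0.6, -0.7]
grip_width: 0.0652
grip_force: 0.0
lip blob [323.2 175.1] [ 24  20  34  35 940] lip at [ 0.6362 -0.0961  0.131 ]
lip [ 0.6351 -0.0941] belly [ 0.6365 -0.0981] tilt [-0.018  0.05 ]
```

```bash
python3 -m handwheel '[[0.144,-0.004,0,0],[0.144,-0.004,0,0],[0.144,-0.004,0.13,0],[0.144,-0.004,0.26,0],[0.144,-0.004,0.38,0],[0.144,-0.004,0.48,0],[0.144,-0.004,0.531,0],[0.144,-0.004,0.531,0],[0.144,-0.004,0.531,0]]'
python3 -m handwheel '[[0,0,0,0],[0,0,0,0],[0,0,0,0],[0,0,0,0],[0,0,0,0],[0,0,0,0],[0,0,0,0],[0,0,0,0],[0,0,0,0],[0,0,0,0]]' 0 25
python3 -c "
from h import *
tilt();tilt()"
python3 -m handwheel '[[-0.01,0,0,0],[-0.02,0,0,0],[-0.03,0,0,0],[-0.036,0,0,0],[-0.036,0,0,0]]'
python3 - <<'E'
from h import *
tilt();tilt()
s=cam('scene');d=cam('side')
f=lambda c,P,h:cv2.resize(cv2.getRectSubPix(c['frame'][:,:,::-1].copy(),(2*h,2*h),tuple(proj(c,P)[::-1])),(400,400),interpolation=cv2.INTER_CUBIC)
cv2.imwrite('pics/fl6.png',np.hstack([f(s,[.6365,-.102,.07],50),f(d,[.6365,-.102,.07],45)]))
E
```

```text
time: 22.82
position: [0.6352, -0.0969, 0.1007]
tool_rot: [0.685, 0.729, -0.001, -0.001]
ft_force: [-0.2, 0.0, 0.3]
grip_width: 0.0656
grip_force: 0.0
time: 23.65
position: [0.6358, -0.0976, 0.102]
tool_rot: [0.685, 0.729, 0.0, 0.0]
ft_force: [-1.2, 0.1, 1.7]
grip_width: 0.0236
grip_force: 24.9
lip [ 0.6344 -0.085 ] belly [ 0.6359 -0.0991] tilt [-0.018  0.176]
lip [ 0.6344 -0.0858] belly [ 0.6361 -0.0984] tilt [-0.021  0.158]
time: 24.47
position: [0.6371, -0.1087, 0.1033]
tool_rot: [0.685, 0.729, 0.001, 0.001]
ft_force: [-1.4, 2.5, 8.8]
grip_width: 0.023
grip_force: 25.3
lip [ 0.6367 -0.0971] belly [ 0.637  -0.1014] tilt [-0.004  0.054]
lip [ 0.6357 -0.096 ] belly [ 0.6374 -0.1002] tilt [-0.021  0.052]
```

View pics/fl6.png

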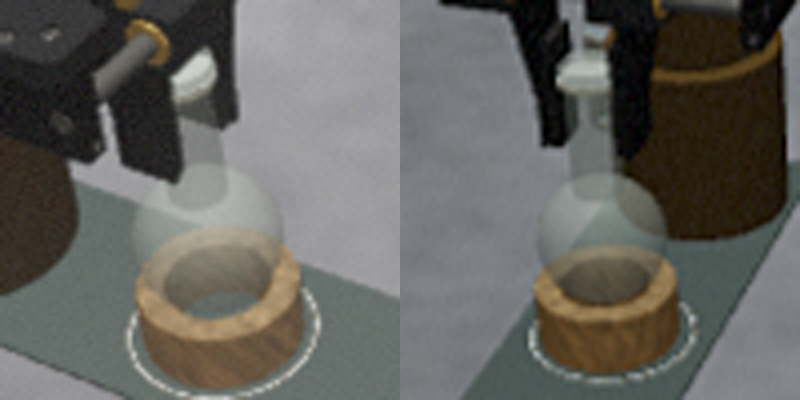

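In both views the neck now looks vertical while gripped. Release and measure.

```bash
python3 -m handwheel '[[0.005,0,-0.005,0],[0.005,0,-0.005,0],[0.005,0,-0.005,0]]' - 3
python3 -m handwheel '[[0,0,0,0],[0,0,0,0],[0,0,0,0],[0,0,0,0],[0,0,0,0],[0,0,-0.05,0],[0,0,-0.17,0],[0,0,-0.3,0],[0,0,-0.43,0],[-0.11,0,-0.53,0],[-0.11,0,-0.53,0],[-0.11,0,-0.53,0],[-0.11,0,-0.53,0],[-0.11,0,-0.53,0]]' 75
python3 -c "
from h import *
topcheck();tilt();tilt()"
```

```text
time: 25.22
position: [0.6363, -0.1069, 0.1031]
tool_rot: [0.685, 0.729, -0.0, -0.0]
ft_force: [-0.3, 0.8, 2.8]
grip_width: 0.025
grip_force: 3.1
time: 26.38
position: [0.6369, -0.1387, 0.2601]
tool_rot: [0.685, 0.729, -0.001, -0.002]
ft_force: [-0.9, 0.2, 0.1]
grip_width: 0.0656
grip_force: 0.0
lip blob [327.2 176.2] [ 26  20  35  35 918] lip at [ 0.6383 -0.0962  0.131 ]
lip [ 0.6381 -0.0943] belly [ 0.6368 -0.0988] tilt [0.016 0.056]
lip [ 0.6383 -0.0939] belly [ 0.6357 -0.0987] tilt [0.032 0.061]
```

It leans back to the same +y attitude after release, which suggests one side of the base is perched on the ring's rim, with the flask placed 1–2 mm too far towards -y. I'll lift it, let it hang, and set it down slightly further +y.

```bash
python3 -m handwheel '[[0.142,0,0,0],[0.142,0,0,0],[0.142,0,0.13,0],[0.142,0,0.26,0],[0.142,0,0.38,0],[0.142,0,0.48,0],[0.142,0,0.535,0],[0.142,0,0.535,0],[0.142,0,0.535,0]]'
python3 -m handwheel '[[0,0,0,0],[0,0,0,0],[0,0,0,0],[0,0,0,0],[0,0,0,0],[0,0,0,0],[0,0,0,0],[0,0,0,0],[0,0,0,0]]' 0 12
python3 -m handwheel '[[0,0,-0.02,0],[0,0,-0.05,0],[0,0,-0.07,0],[-0.01,0,-0.07,0],[-0.01,0,-0.07,0],[-0.01,0,-0.07,0]]'
python3 - <<'E'
from h import *
tilt();tilt();print(robot.get_obs()['position'])
A=cam('scene')
r=vision.outline_of('scene','flask')
for k in r:
    m=k['mask'];ys,xs=np.where(m)
    if abs(k['point'][1]-244)<25:
        print(ys.min(),ys.max(),[(int(y),(np.where(m[y])[0].min()+np.where(m[y])[0].max())/2,int(m[y].sum())) for y in range(ys.min(),ys.max(),4)])
E
```

```text
time: 27.58
position: [0.6353, -0.097, 0.1011]
tool_rot: [0.685, 0.729, -0.0, -0.001]
ft_force: [-0.1, 0.4, 1.5]
grip_width: 0.0652
grip_force: 0.0
time: 28.33
position: [0.636, -0.0973, 0.102]
tool_rot: [0.685, 0.729, 0.0, 0.0]
ft_force: [-0.2, 0.2, 0.8]
grip_width: 0.0245
grip_force: 12.0
time: 28.83
position: [0.6359, -0.1005, 0.123]
tool_rot: [0.685, 0.729, 0.0, 0.0]
ft_force: [0.2, 0.5, -1.5]
grip_width: 0.024
grip_force: 11.8
lip [ 0.6362 -0.0896] belly [ 0.6381 -0.1015] tilt [-0.023  0.149]
lip [ 0.6371 -0.0898] belly [ 0.6373 -0.1021] tilt [-0.002  0.154]
[ 0.63581357 -0.10020974  0.12262832]
209 273 [(209, np.float64(246.5), 4), (213, np.float64(245.5), 10), (217, np.float64(244.5), 10), (221, np.float64(244.0), 9), (225, np.float64(244.5), 8), (229, np.float64(246.0), 7), (233, np.float64(246.0), 7), (237, np.float64(247.0), 7), (241, np.float64(244.5), 18), (245, np.float64(243.5), 34), (249, np.float64(243.5), 36), (253, np.float64(243.5), 38), (257, np.float64(243.5), 38), (261, np.float64(243.5), 36), (265, np.float64(243.0), 33), (269, np.float64(243.5), 26)]
```

```bash
python3 -c "
from h import *
go(.630,.0177,.123,.061);go(.630,.0177,.084,.061)"
```

```text
row [ 0.3936  0.0049 -0.0009] 0.0002 rows>= 3.0
row [0.3935 0.0049 0.1291] 0.0002 rows>= 3.0
```

```bash
python3 -m handwheel '[[0,0,-0.05,0],[0,0,-0.1,0],[0.12,0.001,-0.1,0],[0.24,0.002,-0.1,0],[0.35,0.004,-0.1,0],[0.394,0.005,-0.05,0],[0.394,0.005,0.03,0],[0.394,0.005,0.09,0],[0.394,0.005,0.12,0],[0.394,0.005,0.13,0],[0.394,0.005,0.13,0],[0.394,0.005,0.13,0]]'
python3 -m handwheel '[[0,0,0.005,0],[0,0,0.01,0],[0,0,0.01,0]]'
python3 -m handwheel '[[0,0,0.005,0],[0,0,0.01,0],[0,0,0.01,0]]'
```

```text
time: 30.33
position: [0.6308, 0.0173, 0.0845]
tool_rot: [0.685, 0.729, 0.0, 0.001]
ft_force: [-0.5, -0.1, -0.1]
grip_width: 0.0239
grip_force: 11.8
time: 30.58
position: [0.6304, 0.0176, 0.0814]
tool_rot: [0.685, 0.729, 0.0, 0.0]
ft_force: [0.4, -1.1, -1.6]
grip_width: 0.0238
grip_force: 11.8
time: 30.83
position: [0.6313, 0.0175, 0.0794]
tool_rot: [0.685, 0.729, 0.001, 0.001]
ft_force: [-0.1, 0.7, 5.3]
grip_width: 0.024
grip_force: 12.2
```

```bash
python3 -m handwheel '[[0,0,0,0],[0,0,0,0],[0,0,0,0],[0,0,0,0],[0,0,0,0],[0,0,-0.05,0],[0,0,-0.17,0],[0,0,-0.3,0],[0,0,-0.43,0],[-0.13,0,-0.56,0],[-0.13,0,-0.56,0],[-0.13,0,-0.56,0],[-0.13,0,-0.56,0],[-0.13,0,-0.56,0]]' 75
cat >> h.py <<'E'
def lip(est,z):
    c=cam('wrist');g=c['frame'].astype(int);e=np.round(proj(c,[*est,z])).astype(int)
    w=g[e[0]-40:e[0]+40,e[1]-40:e[1]+40];m=(w.min(2)>170).astype(np.uint8)
    n,l,s,ct=cv2.connectedComponentsWithStats(m);k=1+np.argmax(s[1:,4]);q=ct[k]+[e[1]-40,e[0]-40]
    print('lip',q.round(1),s[k],back(c,(q[1],q[0]),z).round(4));return c
E
python3 - <<'E'
from h import *
c=lip([.6292,.0177],.107)
for r in vision.outline_of('wrist','flask')[:2]:
    m=r['mask'];k=max(cv2.findContours(m.astype(np.uint8),0,cv2.CHAIN_APPROX_NONE)[0],key=len)[:,0][:,::-1]
    print(r['conf'],r['point'],circ(bp(c,k[k[:,0]<r['point'][0]],.026)),circ(bp(c,k,.026)))
go(.6365,-.14,.255,.061)
E
```

```text
time: 32.0
position: [0.6307, -0.0203, 0.2433]
tool_rot: [0.685, 0.729, -0.001, -0.002]
ft_force: [0.4, 1.1, -0.6]
grip_width: 0.0656
grip_force: 0.0
lip [324.8 197.1] [ 26  41  33  31 801] [0.6313 0.0045 0.107 ]
0.61 [182.9, 323.9] (array([0.6317, 0.0045]), np.float64(0.0274), 72) (array([0.6317, 0.0041]), np.float64(0.0276), 152)
row [-0.4004 -0.0067 -0.0404] 0.0003 rows>= 3.0
```

The flask now stands upright on the mat at (0.6315, 0.0044). Measure the empty ring from the matching viewpoint.

```bash
python3 -m handwheel '[[-0.1,0,-0.04,0],[-0.2,0,-0.04,0],[-0.3,-0.003,-0.04,0],[-0.4,-0.007,-0.04,0],[-0.4,-0.007,-0.04,0],[-0.4,-0.007,-0.04,0],[-0.4,-0.007,-0.04,0]]'
python3 - <<'E'
from h import *
c=cam('wrist');g=c['frame'].astype(int)
r,q=np.round(proj(c,[.6365,-.102,.03])).astype(int)
m=np.zeros((480,640),np.uint8);m[r-45:r+42,q-45:q+45]=(g[:,:,0]-g[:,:,2]>22)[r-45:r+42,q-45:q+45]
cs,h=cv2.findContours(m,cv2.RETR_CCOMP,cv2.CHAIN_APPROX_NONE)
for k in cs:
    k=k[:,0][:,::-1]
    if len(k)<50: continue
    mid=k[:,0].mean();print(len(k),mid,'low@.03',circ(bp(c,k[k[:,0]>mid-3],.03)),'up@.03',circ(bp(c,k[k[:,0]<mid],.03)),'up@.002',circ(bp(c,k[k[:,0]<mid-15],.002)))
go(.6315,.0044,.255,.061);go(.6315,.0044,.072,.061)
E
```

```text
time: 32.68
position: [0.6372, -0.1398, 0.2562]
tool_rot: [0.685, 0.729, -0.0, -0.002]
ft_force: [-0.3, -0.5, -0.4]
grip_width: 0.0654
grip_force: 0.0
168 169.44642857142858 low@.03 (array([ 0.6364, -0.101 ]), np.float64(0.0302), 90) up@.03 (array([ 0.6365, -0.1008]), np.float64(0.0303), 84) up@.002 (array([ 0.6367, -0.1036]), np.float64(0.0329), 54)
107 168.9626168224299 low@.03 (array([ 0.6362, -0.0988]), np.float64(0.0201), 61) up@.03 (array([ 0.6364, -0.1007]), np.float64(0.0202), 52) up@.002 (array([ 0.6366, -0.1003]), np.float64(0.0191), 21)
row [0.4796 0.011  0.0063] 0.0004 rows>= 4.0
row [0.4784 0.0123 0.6163] 0.0004 rows>= 6.0
```

```bash
python3 -m handwheel '[[0.12,0.003,0,0],[0.24,0.006,0,0],[0.36,0.009,0,0],[0.479,0.011,0,0],[0.479,0.011,0,0],[0.479,0.011,0.13,0],[0.479,0.011,0.26,0],[0.479,0.011,0.39,0],[0.479,0.011,0.52,0],[0.479,0.011,0.61,0],[0.479,0.011,0.61,0],[0.479,0.011,0.61,0],[0.479,0.011,0.61,0]]'
python3 -m handwheel '[[0,0,0,0],[0,0,0,0],[0,0,0,0]]'
```

```text
time: 33.82
position: [0.6335, 0.0031, 0.0764]
tool_rot: [0.684, 0.729, 0.001, 0.001]
ft_force: [-0.0, 0.2, 0.1]
grip_width: 0.0656
grip_force: 0.0
time: 34.07
position: [0.6335, 0.0025, 0.077]
tool_rot: [0.685, 0.729, 0.001, 0.002]
ft_force: [-0.0, -1.3, 0.4]
grip_width: 0.0656
grip_force: 0.0
```

```bash
python3 -m handwheel '[[0.006,-0.006,0.012,0],[0.006,-0.006,0.012,0],[0.006,-0.006,0.012,0]]'
python3 -m handwheel '[[0,0,0,0],[0,0,0,0],[0,0,0,0],[0,0,0,0],[0,0,0,0],[0,0,0,0],[0,0,0,0],[0,0,0,0],[0,0,0,0],[0,0,0,0]]' 0 25
python3 -c "
from h import *
print(robot.get_obs()['position'])"
python3 -m handwheel '[[0,0,-0.03,0],[0,0,-0.1,0],[0,0,-0.15,0],[0,0,-0.15,0],[0,0,-0.15,0]]'
python3 -c "
from h import *
p=robot.get_obs()['position'];print(p)
A=cam('scene')
for k in vision.outline_of('scene','flask'):
    m=k['mask'];ys,xs=np.where(m)
    if k['point'][0]>215: print(ys.min(),ys.max(),[(int(y),(np.where(m[y])[0].min()+np.where(m[y])[0].max())/2,int(m[y].sum())) for y in range(ys.min(),ys.max(),4)])
print(proj(A,[.6315,.0044,.155]),proj(A,[.6315,.0044,.071]))
"
```

```text
time: 34.32
position: [0.6299, 0.0044, 0.0713]
tool_rot: [0.685, 0.729, -0.0, -0.0]
ft_force: [-0.1, 0.3, 0.3]
grip_width: 0.0653
grip_force: 0.0
time: 35.15
position: [0.6303, 0.0043, 0.0712]
tool_rot: [0.685, 0.729, 0.0, -0.0]
ft_force: [0.5, 0.4, -0.4]
grip_width: 0.0242
grip_force: 25.0
[0.6303357  0.0042827  0.07121466]
time: 35.57
position: [0.631, 0.0042, 0.1174]
tool_rot: [0.685, 0.729, 0.001, 0.001]
ft_force: [-0.5, -0.2, -0.7]
grip_width: 0.0244
grip_force: 25.0
[0.63098169 0.00421697 0.11739927]
242 299 [(242, np.float64(314.5), 4), (246, np.float64(314.5), 8), (250, np.float64(314.5), 8), (254, np.float64(314.5), 6), (258, np.float64(314.5), 6), (262, np.float64(315.5), 8), (266, np.float64(318.0), 13), (270, np.float64(309.0), 36), (274, np.float64(309.0), 39), (278, np.float64(309.0), 41), (282, np.float64(309.0), 39), (286, np.float64(308.5), 38), (290, np.float64(309.0), 35), (294, np.float64(308.5), 28), (298, np.float64(309.0), 13)]
(np.float64(231.24931536352963), np.float64(307.57082933046587)) (np.float64(279.20612661910445), np.float64(307.833028637116))
```

```bash
python3 -c "
from h import *
go(.6358,-.1007,.155,.061);go(.6358,-.1007,.102,.061)"
```

```text
row [-0.3509 -0.0012 -0.1313] 0.0002 rows>= 3.0
row [-0.351  -0.001   0.0453] 0.0002 rows>= 3.0
```

```bash
python3 -m handwheel '[[0,0,-0.07,0],[0,0,-0.13,0],[-0.1,0,-0.13,0],[-0.2,0,-0.13,0],[-0.3,-0.001,-0.13,0],[-0.351,-0.001,-0.13,0],[-0.351,-0.001,-0.1,0],[-0.351,-0.001,-0.04,0],[-0.351,-0.001,0.01,0],[-0.351,-0.001,0.04,0],[-0.351,-0.001,0.045,0],[-0.351,-0.001,0.045,0],[-0.351,-0.001,0.045,0],[-0.351,-0.001,0.045,0]]'
python3 -c "
from h import *
go(.6358,-.1007,.099,.061)
o=[robot.get_obs()['position']]
A=cam('scene');print(robot.get_obs()['position'])
for k in vision.outline_of('scene','flask'):
    m=k['mask'];ys,xs=np.where(m)
    if k['point'][0]>215: print(ys.min(),ys.max(),[(int(y),(np.where(m[y])[0].min()+np.where(m[y])[0].max())/2,int(m[y].sum())) for y in range(ys.min(),ys.max(),4)])
print(proj(A,[.636,-.1007,.055]))
"
```

```text
time: 36.83
position: [0.6373, -0.1006, 0.1036]
tool_rot: [0.685, 0.729, 0.0, 0.001]
ft_force: [0.1, -0.1, -1.0]
grip_width: 0.0241
grip_force: 25.0
row [-0.0001 -0.005   0.0153] 0.0003 rows>= 1.0
[ 0.63727879 -0.10071667  0.10370345]
221 281 [(221, np.float64(248.0), 1), (225, np.float64(246.0), 5), (229, np.float64(244.5), 6), (233, np.float64(245.0), 7), (237, np.float64(245.5), 8), (241, np.float64(246.5), 8), (245, np.float64(247.5), 10), (249, np.float64(251.0), 15), (253, np.float64(244.5), 31), (257, np.float64(244.5), 38), (261, np.float64(245.0), 39), (265, np.float64(244.5), 38), (269, np.float64(245.0), 37), (273, np.float64(245.0), 31), (277, np.float64(244.5), 24)]
(np.float64(263.13919682274246), np.float64(244.45937265846143))
```

```bash
cat > rb.py <<'E'
from h import *
from scipy.optimize import least_squares
def pos(l,z,est):
    r={}
    for n in('scene','side'):
        c=cam(n);e=proj(c,[*est,z]);ks=[k for k in vision.outline_of(n,l) if np.hypot(*(np.array(k['point'])-e))<25]
        if not ks: print('miss',n,l);return
        m=ks[0]['mask'];ce=[];
        ys=np.where(m.any(1))[0]
        w=[m[y].nonzero()[0] for y in ys];wid=np.array([k.max()-k.min() for k in w]);mid=np.array([(k.max()+k.min())/2 for k in w])
        r[n]=(c,np.median(mid[wid>.9*wid.max()]),wid.max())
    f=lambda p:[proj(c,[p[0],p[1],z])[1]-u for c,u,_ in r.values()]
    print(l,least_squares(f,est).x.round(4),[v[1:] for v in r.values()])
E
python3 - <<'E'
from rb import *
for i in range(2):
    pos('ring',.018,[.6365,-.101]);pos('flask',.056,[.6365,-.101])
E
```

```text
ring [ 0.6386 -0.1031] [(np.float64(244.5), np.int64(38)), (np.float64(261.0), np.int64(33))]
miss scene flask
ring [ 0.6371 -0.0977] [(np.float64(248.0), np.int64(41)), (np.float64(260.5), np.int64(32))]
flask [ 0.6372 -0.0987] [(np.float64(245.0), np.int64(38)), (np.float64(259.0), np.int64(28))]
```

```bash
python3 -m handwheel '[[0.002,0,0.012,0],[0.002,0,0.02,0],[0.002,0,0.02,0],[0.002,0,0.02,0]]'
python3 -m handwheel '[[0,0,0.004,0],[0,0,0.004,0],[0,0,0.004,0]]'
python3 -m handwheel '[[0,0,0.003,0],[0,0,0.003,0],[0,0,0.003,0]]'
```

```text
time: 37.97
position: [0.6363, -0.1001, 0.0963]
tool_rot: [0.685, 0.729, -0.0, -0.0]
ft_force: [-0.2, 0.3, -1.2]
grip_width: 0.0243
grip_force: 25.0
time: 38.22
position: [0.6367, -0.1003, 0.0958]
tool_rot: [0.685, 0.729, 0.0, 0.0]
ft_force: [-0.3, -0.5, 0.5]
grip_width: 0.0245
grip_force: 25.0
time: 38.47
position: [0.6369, -0.1006, 0.0956]
tool_rot: [0.685, 0.729, 0.0, 0.001]
ft_force: [-1.3, -1.1, 4.9]
grip_width: 0.0245
grip_force: 25.0
```

Contact at TCP z 0.0956, which matches the predicted seated height of 0.0952. Release and check from above.

```bash
python3 -m handwheel '[[0,0,-0.003,0],[0,0,-0.003,0]]' - 5
python3 -m handwheel '[[0,0,0,0],[0,0,0,0],[0,0,0,0],[0,0,0,0],[0,0,0,0],[0,0,-0.05,0],[0,0,-0.17,0],[0,0,-0.3,0],[0,0,-0.43,0],[-0.13,0,-0.53,0],[-0.13,0,-0.53,0],[-0.13,0,-0.53,0],[-0.13,0,-0.53,0],[-0.13,0,-0.53,0]]' 75
python3 -c "
from h import *
topcheck();tilt();tilt()
go(.457,.11,.25,.061)"
```

```text
time: 38.63
position: [0.6365, -0.1001, 0.0954]
tool_rot: [0.685, 0.729, 0.0, -0.0]
ft_force: [-1.1, 0.1, -0.1]
grip_width: 0.0253
grip_force: 5.0
time: 39.8
position: [0.6375, -0.138, 0.2524]
tool_rot: [0.685, 0.729, -0.001, -0.002]
ft_force: [-0.1, 0.3, -0.2]
grip_width: 0.0651
grip_force: 0.0
lip blob [322.8 188.1] [ 22  31  35  33 903] lip at [ 0.636 -0.104  0.131]
lip [ 0.6356 -0.1019] belly [ 0.6368 -0.0988] tilt [-0.015 -0.039]
lip [ 0.6353 -0.1008] belly [ 0.636  -0.0994] tilt [-0.009 -0.018]
row [ 0.8658 -0.5533  0.0146] 0.0003 rows>= 8.0
```

The flask is seated and upright within about 2°. Now the bottle.

```bash
python3 -m handwheel '[[0.11,-0.07,0,0],[0.22,-0.14,0,0],[0.33,-0.21,0.01,0],[0.44,-0.28,0.01,0],[0.55,-0.35,0.01,0],[0.66,-0.42,0.01,0],[0.77,-0.49,0.01,0],[0.865,-0.553,0.01,0],[0.865,-0.553,0.01,0],[0.865,-0.553,0.01,0],[0.865,-0.553,0.01,0],[0.865,-0.553,0.01,0]]' 85
python3 - <<'E'
from h import *
c=cam('wrist');print(c['T'][:3,3],proj(c,[.457,.1454,.085]))
for l in('bottle',):
    for r in vision.outline_of('wrist',l)[:2]: ys,xs=np.where(r['mask']);print(r['conf'],r['point'],ys.min(),ys.max(),xs.min(),xs.max())
g=c['frame'];e=np.round(proj(c,[.457,.1454,.085])).astype(int)
w=g[e[0]-35:e[0]+35,e[1]-35:e[1]+35];m=(w.max(2)<70).astype(np.uint8)
n,l,s,ct=cv2.connectedComponentsWithStats(m);k=1+np.argmax(s[1:,4]);q=ct[k]+[e[1]-35,e[0]-35]
kk=max(cv2.findContours((l==k).astype(np.uint8),0,cv2.CHAIN_APPROX_NONE)[0],key=len)[:,0][:,::-1]+e-35
print(s[k],q,back(c,q[::-1],.085),circ(bp(c,kk,.085)))
go(.4575,.1454,.03,.061)
E
```

```text
time: 41.25
position: [0.4586, 0.1088, 0.2518]
tool_rot: [0.685, 0.728, 0.0, 0.001]
ft_force: [-0.2, 0.4, -0.2]
grip_width: 0.074
grip_force: 0.0
[0.45447033 0.18013068 0.40798585] (np.float64(177.85715576317764), np.float64(321.9023268305463))
0.6 [173.4, 321.5] 149 194 300 344
[ 24  21  23  25 449] [322.03340757 176.21826281] [0.45702697 0.14684386 0.085     ] (array([0.457 , 0.1468]), np.float64(0.0102), 67)
row [0.1228 0.004  0.7386] -0.0001 rows>= 6.0
```

```bash
python3 -m handwheel '[[0.125,0.002,0,0],[0.125,0.002,0.1,0],[0.125,0.002,0.23,0],[0.125,0.002,0.36,0],[0.125,0.002,0.49,0],[0.125,0.002,0.62,0],[0.125,0.002,0.7,0],[0.125,0.002,0.735,0],[0.125,0.002,0.735,0],[0.125,0.002,0.735,0]]'
python3 -m handwheel '[[0,0,0,0],[0,0,0,0],[0,0,0,0],[0,0,0,0],[0,0,0,0],[0,0,0,0],[0,0,0,0],[0,0,0,0]]' 0 25
python3 -c "
from h import *
go(.629,.0177,.12,.061);go(.629,.0177,.04,.061);print(robot.get_obs()['position'])"
```

```text
time: 42.18
position: [0.456, 0.1463, 0.0303]
tool_rot: [0.685, 0.728, -0.0, -0.0]
ft_force: [0.1, 0.3, -0.4]
grip_width: 0.0738
grip_force: 0.0
time: 42.85
position: [0.456, 0.1471, 0.0316]
tool_rot: [0.685, 0.729, 0.001, 0.0]
ft_force: [0.3, -0.7, 6.4]
grip_width: 0.0439
grip_force: 25.0
row [-0.4664  0.5491 -0.2937] 0.0002 rows>= 6.0
row [-0.4664  0.5487 -0.0271] 0.0002 rows>= 6.0
[0.45600523 0.1470758  0.03164518]
```

```bash
python3 -m handwheel '[[0,0,-0.05,0],[0,0,-0.17,0],[-0.06,0.07,-0.29,0],[-0.15,0.17,-0.29,0],[-0.24,0.28,-0.29,0],[-0.33,0.39,-0.29,0],[-0.42,0.5,-0.29,0],[-0.463,0.547,-0.29,0],[-0.463,0.547,-0.29,0],[-0.463,0.547,-0.22,0],[-0.463,0.547,-0.12,0],[-0.463,0.547,-0.05,0],[-0.463,0.547,-0.027,0],[-0.463,0.547,-0.027,0],[-0.463,0.547,-0.027,0]]'
python3 -c "
from h import *
go(.6285,.0187,.0345,.061)"
```

```text
time: 44.1
position: [0.6275, 0.019, 0.0391]
tool_rot: [0.685, 0.729, -0.0, -0.0]
ft_force: [-0.3, -0.5, -1.1]
grip_width: 0.0435
grip_force: 25.0
row [-0.0011  0.0032  0.0153] 0.0002 rows>= 1.0
```

```bash
python3 -m handwheel '[[-0.001,0.003,0.01,0],[-0.001,0.003,0.014,0],[-0.001,0.003,0.014,0],[-0.001,0.003,0.014,0]]'
python3 -m handwheel '[[0,0,0.003,0],[0,0,0.003,0],[0,0,0.003,0]]'
```

```text
time: 44.43
position: [0.6293, 0.0183, 0.0358]
tool_rot: [0.685, 0.729, 0.0, 0.001]
ft_force: [0.7, -0.1, -1.1]
grip_width: 0.0435
grip_force: 25.0
time: 44.68
position: [0.6289, 0.0183, 0.0342]
tool_rot: [0.685, 0.729, 0.0, 0.0]
ft_force: [-0.6, -0.9, -0.6]
grip_width: 0.0433
grip_force: 25.0
```

```bash
python3 -m handwheel '[[0,0,0.004,0],[0,0,0.004,0],[0,0,0.004,0]]'
python3 -m handwheel '[[0,0,0,0],[0,0,0,0],[0,0,0,0],[0,0,0,0],[0,0,-0.05,0],[0,0,-0.17,0],[0,0,-0.3,0],[0,0,-0.43,0],[0,0,-0.56,0],[-0.12,0,-0.7,0],[-0.12,0,-0.7,0],[-0.12,0,-0.7,0],[-0.12,0,-0.7,0]]' 85
python3 - <<'E'
from h import *
c=cam('wrist');g=c['frame'].astype(int);v=g.sum(2)
r,q=np.round(proj(c,[.6287,.018,.002])).astype(int)
ys,xs=np.where((v[r-48:r+48,q-48:q+48]>330));P=bp(c,np.c_[ys+r-48,xs+q-48],.002);d=np.hypot(*(P[:,:2]-[.6287,.018]).T);print('circle',circ(P[(d>.033)&(d<.04)]))
e=np.round(proj(c,[.6287,.018,.087])).astype(int)
w=g[e[0]-25:e[0]+25,e[1]-25:e[1]+25];m=(w.max(2)<70).astype(np.uint8)
n,l,s,ct=cv2.connectedComponentsWithStats(m);k=1+np.argmax(s[1:,4]);q=ct[k]+[e[1]-25,e[0]-25];print(s[k],back(c,q[::-1],.087))
for r in vision.outline_of('wrist','bottle')[:1]: ys,xs=np.where(r['mask']);print(r['conf'],ys.min(),ys.max(),xs.min(),xs.max(),back(c,[(ys.min()+ys.max())/2,(xs.min()+xs.max())/2],.05))
go(.44,.25,.25,.061)
a=cam('scene');b=cam('side')
# cover knob top / blank stub top: triangulate from masks
for l in('cover','blank'):
  for n,cc in(('scene',a),('side',b)):
    for r in vision.outline_of(n,l)[:2]: ys,xs=np.where(r['mask']);print(l,n,round(r['conf'],2),ys.min(),ys.max(),xs.min(),xs.max(),back(cc,[ys.max()-(xs.max()-xs.min())*.35,(xs.min()+xs.max())/2],.012).round(3))
E
```

```text
time: 44.93
position: [0.629, 0.0183, 0.0337]
tool_rot: [0.685, 0.729, 0.0, 0.0]
ft_force: [-1.0, -0.1, 5.8]
grip_width: 0.0433
grip_force: 25.0
time: 46.02
position: [0.6305, -0.0178, 0.2421]
tool_rot: [0.685, 0.728, -0.0, -0.001]
ft_force: [-0.4, 1.2, -0.8]
grip_width: 0.0739
grip_force: 0.0
circle (array([0.6286, 0.0184]), np.float64(0.037), 993)
[ 14  12  25  26 484] [0.62954183 0.01822299 0.087     ]
0.83 151 198 301 345 [0.62951227 0.01959769 0.05      ]
row [ 0.9266 -0.5746 -0.0283] 0.0002 rows>= 8.0
cover scene 0.67 270 319 500 563 [0.445 0.284 0.012]
cover side 0.59 381 453 244 318 [0.427 0.298 0.012]
cover side 0.55 146 199 256 301 [ 0.655 -0.227  0.012]
blank scene 0.56 177 202 211 239 [ 0.457 -0.286  0.012]
blank side 0.64 215 264 221 248 [0.631 0.023 0.012]
blank side 0.6 171 194 365 390 [ 0.451 -0.285  0.012]
```

Bottle is centred within 1 mm. Now the cover.

```bash
python3 -m handwheel '[[0.11,-0.07,0,0],[0.22,-0.14,0,0],[0.34,-0.21,-0.01,0],[0.46,-0.28,-0.02,0],[0.57,-0.35,-0.02,0],[0.68,-0.42,-0.03,0],[0.8,-0.49,-0.03,0],[0.926,-0.574,-0.03,0],[0.926,-0.574,-0.03,0],[0.926,-0.574,-0.03,0],[0.926,-0.574,-0.03,0],[0.926,-0.574,-0.03,0]]' 70
cat >> h.py <<'E'
def disc(l,zt,R0):
    c=cam('wrist')
    for r in vision.outline_of('wrist',l)[:2]:
        m=r['mask'].astype(np.uint8);k=max(cv2.findContours(m,0,cv2.CHAIN_APPROX_NONE)[0],key=len)[:,0][:,::-1]
        k=k[(k[:,0]>2)&(k[:,0]<300)]
        lo=k[k[:,0]>np.median(k[:,0])];up=k[k[:,0]<np.median(k[:,0])]
        print(l,round(r['conf'],2),np.round(r['point']),k[:,0].min(),k[:,0].max(),k[:,1].min(),k[:,1].max(),'top',circ(bp(c,k,zt)),'low',circ(bp(c,lo,zt)),'bot',circ(bp(c,up,0)))
    return c
E
python3 - <<'E'
from h import *
c=disc('cover',.016,.045)
print(proj(c,[.437,.29,.016]),proj(c,[.437,.29,.046]))
save(c,'cov.png')
E
```

```text
time: 47.42
position: [0.443, 0.2483, 0.2519]
tool_rot: [0.685, 0.728, 0.0, 0.0]
ft_force: [0.4, -0.1, -0.2]
grip_width: 0.061
grip_force: 0.0
cover 0.66 [173. 314.] 132 215 274 357 top (array([0.4347, 0.2804]), np.float64(0.0443), 237) low (array([0.4348, 0.2805]), np.float64(0.0444), 117) bot (array([0.4343, 0.2792]), np.float64(0.0459), 118)
(np.float64(165.74785464632635), np.float64(318.11516074431734)) (np.float64(168.06799043470957), np.float64(317.8214363135249))
```

View pics/cov.png

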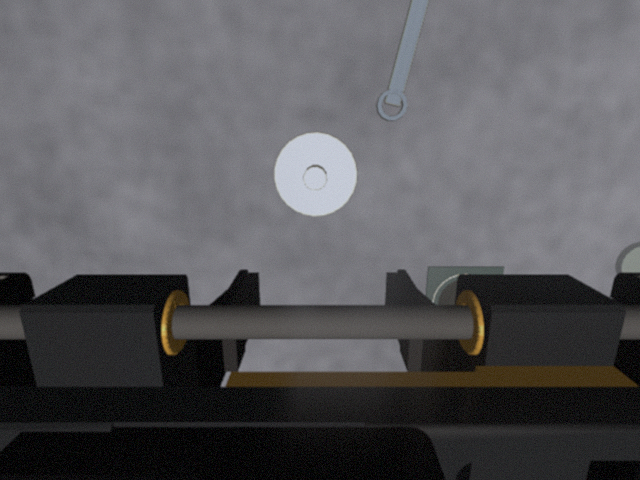

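The cover (disc centre col 315, row 174; knob 315,177) lies at about (0.4347, 0.280). Descend and grip its knob.

```bash
python3 -c "
from h import *
c=cam('wrist');print(back(c,(177.3,315),.046))
go(.4345,.280,.028,.061)"
```

```text
[0.43482253 0.28048846 0.046     ]
row [ 0.1088 -0.0221  0.7458] -0.0002 rows>= 6.0
```

```bash
python3 -m handwheel '[[0.109,-0.022,0,0],[0.109,-0.022,0.1,0],[0.109,-0.022,0.23,0],[0.109,-0.022,0.36,0],[0.109,-0.022,0.49,0],[0.109,-0.022,0.62,0],[0.109,-0.022,0.7,0],[0.109,-0.022,0.743,0],[0.109,-0.022,0.743,0],[0.109,-0.022,0.743,0]]'
python3 -m handwheel '[[0,0,0,0],[0,0,0,0],[0,0,0,0],[0,0,0,0],[0,0,0,0],[0,0,0,0],[0,0,0,0],[0,0,0,0],[0,0,0,0]]' 0 20
python3 - <<'E'
from h import *
print(robot.get_obs()['position'])
A=np.array([.6285,.0182]);B=np.array([.636,-.1025]);print('dewar est',B+(B-A)/np.hypot(*(B-A))*.12,'trap',A+(A-B)/np.hypot(*(B-A))*.12)
go(.435,.28,.22,.061);go(.6435,-.222,.22,.061)
E
```

```text
time: 48.4
position: [0.4339, 0.2803, 0.028]
tool_rot: [0.685, 0.728, -0.001, -0.0]
ft_force: [0.3, 0.5, 0.5]
grip_width: 0.0607
grip_force: 0.0
time: 49.15
position: [0.4334, 0.2813, 0.0292]
tool_rot: [0.685, 0.729, 0.0, 0.0]
ft_force: [-1.3, 0.3, 2.4]
grip_width: 0.0232
grip_force: 20.0
[0.43344927 0.28129684 0.02924279]
dewar est [ 0.64344215 -0.222269  ] trap [0.62105785 0.137969  ]
row [-0.0045  0.0052 -0.6359] 0.0002 rows>= 5.0
row [-1.7179  0.5945 -0.6358] 0.0002 rows>= 14.0
```

```bash
python3 -m handwheel '[[0,0,-0.05,0],[0,0,-0.17,0],[0,0,-0.29,0],[0,0,-0.42,0],[0,0,-0.54,0],[-0.08,0.03,-0.63,0],[-0.18,0.06,-0.63,0],[-0.3,0.1,-0.63,0],[-0.42,0.15,-0.63,0],[-0.54,0.19,-0.63,0],[-0.66,0.23,-0.63,0],[-0.78,0.27,-0.63,0],[-0.88,0.3,-0.63,0],[-0.96,0.33,-0.63,0]]'
python3 -c "
from h import *
go(.6432,-.2215,.22,.061)"
```

```text
time: 50.32
position: [0.5503, -0.0027, 0.2176]
tool_rot: [0.685, 0.728, -0.0, -0.0]
ft_force: [1.6, -0.2, -0.3]
grip_width: 0.0236
grip_force: 20.0
row [-0.7466  0.2651 -0.008 ] -0.0001 rows>= 6.0
```

```bash
python3 -m handwheel '[[-0.1,0.03,0,0],[-0.22,0.07,0,0],[-0.34,0.12,0,0],[-0.46,0.16,0,0],[-0.58,0.2,0,0],[-0.68,0.24,0,0],[-0.74,0.262,0,0],[-0.74,0.262,0,0],[-0.74,0.262,0,0],[-0.74,0.262,0,0]]'
python3 -c "
from h import *
go(.6432,-.2215,.13,.061)"
```

```text
time: 51.15
position: [0.6413, -0.2157, 0.2171]
tool_rot: [0.685, 0.729, -0.0, -0.001]
ft_force: [1.2, -0.7, -0.7]
grip_width: 0.0234
grip_force: 20.0
row [-0.0203  0.0057  0.2903] 0.0002 rows>= 3.0
```

```bash
python3 -m handwheel '[[-0.02,0.004,0.05,0],[-0.02,0.004,0.15,0],[-0.02,0.004,0.24,0],[-0.02,0.004,0.29,0],[-0.02,0.004,0.29,0],[-0.02,0.004,0.29,0]]'
python3 -m handwheel '[[0,0,0,0],[0,0,0,0]]'
python3 -c "
from h import *
go(.6432,-.2215,.1175,.061)"
```

```text
time: 51.65
position: [0.6429, -0.2213, 0.1294]
tool_rot: [0.684, 0.729, -0.0, -0.002]
ft_force: [-0.4, -0.1, -0.2]
grip_width: 0.0234
grip_force: 20.0
time: 51.82
position: [0.645, -0.2229, 0.1327]
tool_rot: [0.685, 0.729, 0.0, 0.002]
ft_force: [-0.4, -0.7, -1.0]
grip_width: 0.0236
grip_force: 20.0
row [ 0.0051 -0.0058  0.0505] 0.0003 rows>= 1.0
```

```bash
python3 -m handwheel '[[0.005,-0.006,0.025,0],[0.005,-0.006,0.045,0],[0.005,-0.006,0.048,0],[0.005,-0.006,0.048,0],[0.005,-0.006,0.048,0]]'
python3 -m handwheel '[[0,0,0.004,0],[0,0,0.004,0],[0,0,0.004,0]]'
python3 -m handwheel '[[0,0,0.003,0],[0,0,0.003,0],[0,0,0.003,0]]'
```

```text
time: 52.23
position: [0.6419, -0.2214, 0.1164]
tool_rot: [0.685, 0.729, -0.0, -0.0]
ft_force: [0.1, 0.1, -1.1]
grip_width: 0.0236
grip_force: 20.0
time: 52.48
position: [0.6421, -0.2215, 0.1163]
tool_rot: [0.685, 0.729, 0.0, 0.0]
ft_force: [-0.8, 1.2, 4.5]
grip_width: 0.0236
grip_force: 20.0
time: 52.73
position: [0.6421, -0.2214, 0.1162]
tool_rot: [0.685, 0.729, -0.0, 0.0]
ft_force: [-2.5, 1.1, 9.2]
grip_width: 0.0234
grip_force: 20.0
```

```bash
python3 -m handwheel '[[0,0,-0.005,0],[0,0,-0.005,0]]' - 6
python3 -m handwheel '[[0,0,0,0],[0,0,0,0],[0,0,0,0],[0,0,0,0],[0,0,-0.05,0],[0,0,-0.17,0],[0,0,-0.3,0],[0,0,-0.4,0],[-0.13,0,-0.45,0],[-0.13,0,-0.45,0],[-0.13,0,-0.45,0],[-0.13,0,-0.45,0]]' 70
python3 - <<'E'
from h import *
c=disc('cover',.103,.045)
g=c['frame'];r,q=np.round(proj(c,[.642,-.222,.103])).astype(int)
m=np.zeros((480,640),np.uint8);m[max(0,r-70):r+70,q-75:q+75]=(g.min(2)>150)[max(0,r-70):r+70,q-75:q+75]
k=max(cv2.findContours(m,0,cv2.CHAIN_APPROX_NONE)[0],key=len)[:,0][:,::-1];print(circ(bp(c,k,.103)))
h=g.astype(int);w=(h[:,:,0]-h[:,:,2]>18)&(h[:,:,0]<150);ys,xs=np.where(w[max(0,r-90):r+90,q-80:q+80]);print('brown',len(ys),(ys.min()+max(0,r-90),ys.max()+max(0,r-90),xs.min()+q-80,xs.max()+q-80) if len(ys) else '',(r,q))
go(.458,-.32,.25,.061)
E
```

```text
time: 52.9
position: [0.6424, -0.2215, 0.1162]
tool_rot: [0.685, 0.729, 0.0, 0.001]
ft_force: [-1.5, 0.8, 4.6]
grip_width: 0.024
grip_force: 6.0
time: 53.9
position: [0.6437, -0.2601, 0.2501]
tool_rot: [0.685, 0.728, -0.0, -0.001]
ft_force: [-0.3, -0.1, -0.1]
grip_width: 0.0609
grip_force: 0.0
cover 0.62 [179. 320.] 123 231 270 377 top (array([ 0.643 , -0.2222]), np.float64(0.0441), 301) low (array([ 0.643 , -0.2218]), np.float64(0.0445), 149) bot (array([ 0.644 , -0.2326]), np.float64(0.0584), 150)
(array([ 0.6431, -0.2228]), np.float64(0.0439), 302)
brown 0  (np.int64(179), np.int64(322))
row [-0.1639 -0.6298 -0.0011] 0.0003 rows>= 5.0
```

Cover is centred on the dewar within about 1 mm. Now the blank; I'll also check the clearance to the pink flasks.

```bash
python3 -m handwheel '[[-0.03,-0.1,0,0],[-0.06,-0.22,0,0],[-0.09,-0.34,0,0],[-0.12,-0.46,0,0],[-0.15,-0.57,0,0],[-0.164,-0.63,0,0],[-0.164,-0.63,0,0],[-0.164,-0.63,0,0],[-0.164,-0.63,0,0],[-0.164,-0.63,0,0]]' 60
python3 - <<'E'
from h import *
c=disc('blank',.008,.028);print(c['T'][:3,3])
for r in vision.outline_of('wrist','flask')[:4]:
    ys,xs=np.where(r['mask']);print('flask',round(r['conf'],2),ys.min(),ys.max(),xs.min(),xs.max())
a=cam('scene');b=cam('side')
for n,p,q in(('pinkL',(137,178),(127,389)),('pinkM',(124,257),(152,441))):print(n,tri(a,p,b,q).round(3))
print('jar',tri(a,(190,147),b,(149,348)).round(3))
g=c['frame'].astype(int);np.save('w.npy',g)
go(.457,-.285,.02,.061)
E
```

```text
time: 54.83
position: [0.46, -0.3205, 0.2506]
tool_rot: [0.684, 0.729, 0.0, 0.0]
ft_force: [0.7, -1.2, 0.4]
grip_width: 0.0522
grip_force: 0.0
blank 0.62 [180. 314.] 154 204 290 340 top (array([ 0.4515, -0.2943]), np.float64(0.0273), 142) low (array([ 0.4515, -0.2946]), np.float64(0.0271), 70) bot (array([ 0.4514, -0.295 ]), np.float64(0.0276), 70)
[ 0.45590738 -0.24928098  0.40683807]
flask 0.92 153 205 152 224
flask 0.7 0 8 517 559
flask 0.66 0 71 151 233
flask 0.62 244 305 290 340
pinkL [ 0.455 -0.386  0.102]
pinkM [ 0.332 -0.292  0.104]
jar [ 0.548 -0.394  0.032]
row [ 1.193e-01 -6.000e-04  7.692e-01] 0.0004 rows>= 6.0
```

Run:
```python
from h import *
c=cam('wrist');g=c['frame'].astype(int).sum(2)
e=np.round(proj(c,[.4514,-.2946,.038])).astype(int);print(e)
w=g[e[0]-12:e[0]+13:3,e[1]-14:e[1]+15:2];print(w)
go(.4512,-.2945,.02,.061)
```

```text
[183 315]
[[471 482 468 463 467 451 408 378 404 463 480 473 480 482 471]
 [482 496 490 493 340 248 306 332 316 242 264 457 471 476 461]
 [483 480 495 393 403 418 434 435 441 423 377 270 474 486 485]
 [475 481 441 376 423 440 429 431 425 416 415 389 449 490 482]
 [478 493 452 414 431 437 430 431 417 408 419 416 432 487 486]
 [469 474 438 428 441 419 418 419 414 427 425 410 456 487 480]
 [489 492 482 439 412 419 404 415 433 431 414 437 482 489 481]
 [477 487 485 492 474 450 426 411 408 441 492 496 497 478 494]
 [478 497 483 484 475 485 491 484 487 482 500 490 502 500 511]]
row [ 0.0891 -0.0214  0.7693] 0.0003 rows>= 6.0
```

```bash
python3 -m handwheel '[[0.089,-0.021,0,0],[0.089,-0.021,0.1,0],[0.089,-0.021,0.23,0],[0.089,-0.021,0.36,0],[0.089,-0.021,0.49,0],[0.089,-0.021,0.62,0],[0.089,-0.021,0.7,0],[0.089,-0.021,0.765,0],[0.089,-0.021,0.765,0],[0.089,-0.021,0.765,0]]'
python3 -m handwheel '[[0,0,0,0],[0,0,0,0],[0,0,0,0],[0,0,0,0],[0,0,0,0],[0,0,0,0],[0,0,0,0],[0,0,0,0],[0,0,0,0]]' 0 30
python3 - <<'E'
from h import *
print(robot.get_obs()['position'])
go(.45,-.294,.2,.061);go(.621,.138,.2,.061)
E
```

```text
time: 55.97
position: [0.4507, -0.2946, 0.0208]
tool_rot: [0.685, 0.729, 0.0, -0.001]
ft_force: [0.0, -0.6, 0.2]
grip_width: 0.0521
grip_force: 0.0
time: 56.72
position: [0.451, -0.295, 0.022]
tool_rot: [0.685, 0.729, -0.0, 0.0]
ft_force: [-0.5, -0.0, 4.8]
grip_width: 0.0193
grip_force: 30.0
[ 0.45099222 -0.2949787   0.02200012]
row [ 0.0032 -0.0029 -0.5933] 0.0002 rows>= 5.0
row [ 1.405   0.6556 -0.5937] 0.0002 rows>= 12.0
```

```bash
python3 -m handwheel '[[0,0,-0.05,0],[0,0,-0.17,0],[0,0,-0.3,0],[0,0,-0.43,0],[0,0,-0.55,0],[0.08,0.04,-0.65,0],[0.18,0.09,-0.66,0],[0.29,0.15,-0.66,0],[0.4,0.2,-0.66,0],[0.51,0.26,-0.66,0],[0.62,0.31,-0.66,0],[0.73,0.37,-0.66,0],[0.83,0.42,-0.66,0],[0.9,0.46,-0.66,0],[0.9,0.46,-0.66,0],[0.9,0.46,-0.66,0],[0.9,0.46,-0.66,0]]'
python3 -c "
from h import *
go(.621,.096,.22,.061)"
```

```text
time: 58.13
position: [0.5711, -0.017, 0.2188]
tool_rot: [0.685, 0.729, -0.001, -0.001]
ft_force: [-0.3, -1.1, -1.9]
grip_width: 0.019
grip_force: 30.0
row [ 0.3657  0.1897 -0.0044] 0.0003 rows>= 3.0
```

```bash
python3 -m handwheel '[[0.1,0.05,0,0],[0.22,0.11,0,0],[0.32,0.16,0,0],[0.366,0.19,0,0],[0.366,0.19,0,0],[0.366,0.19,0,0],[0.366,0.19,0,0]]'
python3 - <<'E'
from h import *
c=cam('wrist');g=c['frame'].astype(int);v=g.sum(2)
for e in ([.621,.1372,.072],): r,q=np.round(proj(c,e)).astype(int)
print(r,q,c['T'][:3,3])
# flange top: dark hole inside bright annulus
w=v[r-40:r+40,q-40:q+40];m=(w<200).astype(np.uint8)
n,l,s,ct=cv2.connectedComponentsWithStats(m)
for k in range(1,n):
    if s[k,4]>200:
        kk=max(cv2.findContours((l==k).astype(np.uint8),0,cv2.CHAIN_APPROX_NONE)[0],key=len)[:,0][:,::-1]+[r-40,q-40]
        print(s[k],circ(bp(c,kk,.072)))
print(w[::8,::5])
for t in vision.outline_of('wrist','trap')[:1]:
    ys,xs=np.where(t['mask']);print(t['conf'],ys.min(),ys.max(),xs.min(),xs.max())
go(.621,.138,.11,.061)
E
```

```text
time: 58.72
position: [0.6211, 0.0945, 0.219]
tool_rot: [0.685, 0.728, -0.001, -0.0]
ft_force: [1.1, -0.5, -2.1]
grip_width: 0.0193
grip_force: 30.0
173 325 [0.61752656 0.16595186 0.37515784]
[  20   19   41   41 1269] (array([0.621, 0.138]), np.float64(0.0162), 113)
[[367 374 379 373 376 537 371 370 362 387 375 516 366 384 386 373]
 [372 374 377 426 337 424 475 487 506 510 480 434 333 490 366 378]
 [370 364 374 386 497 507 498 502 502 509 517 503 500 452 428 383]
 [349 502 418 502 506 306 175 180 185 188 188 297 504 509 422 512]
 [362 407 509 507 292 176 172 191 176 179 178 174 298 504 505 503]
 [355 509 502 506 182 182 169 178 166 170 172 180 192 507 506 466]
 [356 355 515 481 356 172 172 159 167 160 175 173 359 515 514 417]
 [346 353 351 508 509 424 183 182 158 166 173 426 503 517 429 427]
 [351 339 361 346 497 510 489 503 510 504 507 500 516 347 332 338]
 [354 349 361 350 353 355 348 415 476 430 346 347 354 358 350 349]]
0.82 135 209 291 386
row [0.1451 0.0085 0.3642] -0.0002 rows>= 3.0
```

```bash
python3 -m handwheel '[[0.07,0.004,0.05,0],[0.143,0.007,0.15,0],[0.143,0.007,0.25,0],[0.143,0.007,0.34,0],[0.143,0.007,0.364,0],[0.143,0.007,0.364,0],[0.143,0.007,0.364,0],[0.143,0.007,0.364,0]]'
python3 -m handwheel '[[0,0,0,0],[0,0,0,0]]'
python3 -c "
from h import *
go(.6207,.1375,.096,.061)"
```

```text
time: 59.48
position: [0.623, 0.1386, 0.1123]
tool_rot: [0.685, 0.728, 0.001, 0.001]
ft_force: [0.5, -0.1, -1.4]
grip_width: 0.0189
grip_force: 30.0
time: 59.65
position: [0.6225, 0.1391, 0.1122]
tool_rot: [0.685, 0.729, 0.001, 0.001]
ft_force: [0.4, 0.4, -2.8]
grip_width: 0.0189
grip_force: 30.0
row [-0.0049 -0.0066  0.0538] 0.0001 rows>= 1.0
```

```bash
python3 -m handwheel '[[-0.005,-0.006,0.025,0],[-0.005,-0.006,0.045,0],[-0.005,-0.006,0.052,0],[-0.005,-0.006,0.052,0],[-0.005,-0.006,0.052,0]]'
python3 -m handwheel '[[0,0,0.004,0],[0,0,0.004,0],[0,0,0.004,0]]'
```

```text
time: 60.07
position: [0.6194, 0.1377, 0.0942]
tool_rot: [0.685, 0.729, -0.0, -0.0]
ft_force: [0.7, -0.5, -1.4]
grip_width: 0.0191
grip_force: 30.0
time: 60.32
position: [0.6196, 0.1377, 0.094]
tool_rot: [0.685, 0.729, -0.0, 0.0]
ft_force: [-1.7, -0.3, 4.1]
grip_width: 0.0196
grip_force: 30.0
```

```bash
python3 -m handwheel '[[0,0.002,-0.008,0],[0,0.004,-0.008,0],[0,0.004,-0.004,0],[0,0.004,0,0],[0,0.004,0,0]]'
python3 -m handwheel '[[0,0,0,0],[0,0,0,0]]' - 6
python3 -m handwheel '[[0,0,0,0],[0,0,0,0],[0,0,0,0],[0,0,0,0],[0,0,-0.05,0],[0,0,-0.17,0],[0,0,-0.3,0],[0,0,-0.42,0],[-0.13,0,-0.5,0],[-0.13,0,-0.5,0],[-0.13,0,-0.5,0],[-0.13,0,-0.5,0]]' 70
python3 - <<'E'
from h import *
c=disc('blank',.08,.028);print(c['T'][:3,3])
for n in('scene','side'):
    k=cam(n)
    for l in('bottle','flask','cover','blank','ring'):
        for r in vision.outline_of(n,l)[:1]: print(n,l,round(r['conf'],2),np.round(r['point']))
tilt();tilt()
go(.6365,-.14,.27,.061)
E
```

```text
time: 60.73
position: [0.6212, 0.1378, 0.094]
tool_rot: [0.685, 0.729, 0.0, 0.0]
ft_force: [-0.6, -0.2, 4.1]
grip_width: 0.0192
grip_force: 30.0
time: 60.9
position: [0.6212, 0.1378, 0.094]
tool_rot: [0.685, 0.729, 0.0, 0.0]
ft_force: [-0.7, 0.2, 5.2]
grip_width: 0.0197
grip_force: 6.0
time: 61.9
position: [0.6225, 0.0987, 0.2426]
tool_rot: [0.685, 0.728, -0.0, -0.001]
ft_force: [0.6, 0.3, -0.1]
grip_width: 0.0608
grip_force: 0.0
blank 0.72 [176. 323.] 143 207 293 355 top (array([0.622 , 0.1383]), np.float64(0.027), 175) low (array([0.6222, 0.1375]), np.float64(0.0265), 87) bot (array([0.6226, 0.1309]), np.float64(0.0334), 86)
  return _methods._mean(a, axis=axis, dtype=dtype,
  ret = ret.dtype.type(ret / rcount)
Traceback (most recent call last):
  File "h.py", line 71, in disc
    print(l,round(r['conf'],2),np.round(r['point']),k[:,0].min(),k[:,0].max(),k[:,1].min(),k[:,1].max(),'top',circ(bp(c,k,zt)),'low',circ(bp(c,lo,zt)),'bot',circ(bp(c,up,0)))
                                                    ~~~~~~~~~~^^
ValueError: zero-size array to reduction operation minimum which has no identity
```

Blank is centred within about 1 mm. Last check is the flask from above.

```bash
python3 -c "
from h import *
go(.6365,-.14,.26,.061)"; python3 -m handwheel '[[0,0,-0.05,0],[-0.12,0.005,-0.05,0],[-0.24,0.01,-0.05,0],[-0.36,0.015,-0.05,0],[-0.48,0.02,-0.05,0],[-0.6,0.03,-0.05,0],[-0.7,0.04,-0.05,0],[-0.795,0.045,-0.05,0],[-0.795,0.045,-0.05,0],[-0.795,0.045,-0.05,0],[-0.795,0.045,-0.05,0],[-0.795,0.045,-0.05,0]]'
python3 - <<'E'
from h import *
topcheck();tilt();tilt()
for n in('scene','side'):
    k=cam(n)
    for l in('bottle','cover','blank','ring'):
        for r in vision.outline_of(n,l)[:1]: print(n,l,round(r['conf'],2),np.round(r['point']))
E
```

```text
row [-0.7996 -0.0013 -0.0626] 0.0002 rows>= 6.0
time: 63.0
position: [0.651, -0.1364, 0.2574]
tool_rot: [0.684, 0.729, -0.0, -0.001]
ft_force: [0.5, -0.6, 0.1]
grip_width: 0.0608
grip_force: 0.0
lip blob [305.1 188. ] [ 23  31  34  33 853] lip at [ 0.636 -0.104  0.131]
lip [ 0.6359 -0.1012] belly [ 0.6365 -0.0981] tilt [-0.008 -0.039]
lip [ 0.6359 -0.1017] belly [ 0.6361 -0.0984] tilt [-0.003 -0.041]
scene bottle 0.94 [301. 318.]
scene cover 0.65 [217. 176.]
scene blank 0.81 [307. 403.]
scene ring 0.89 [289. 249.]
side bottle 0.57 [243. 233.]
side cover 0.64 [150. 277.]
side blank 0.62 [269. 198.]
side ring 0.76 [220. 264.]
```

```bash
python3 -m handwheel '[[0,0,-0.1,0],[0,0,-0.1,0],[0,0,-0.1,0],[0,0,-0.1,0],[0,0,-0.1,0]]'; python3 -c "
from rig import job
print(job.hand_in())"
```

```text
time: 64.37
position: [0.6509, -0.1381, 0.2875]
tool_rot: [0.685, 0.729, -0.0, -0.001]
ft_force: [0.5, 0.4, -0.4]
grip_width: 0.0613
grip_force: 0.0
the job is handed in; nothing more can be done
None
```

I handed the job in at 64 s: everything is placed as asked and within 1–2 mm of centre; the flask leans about 2° in the ring, after my first placing leaned about 4° and I lifted it out (resting it briefly on the mat) and reset it.

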